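# Tip the glove carton over into its taped place

## Robot

A 6-joint arm with a two-finger parallel gripper is mounted at the origin on the work surface. World frame = base frame: x ahead of the robot, y to its left, z up, the work surface at z = 0. Lengths are in mm, angles in rad, forces in N, time in s.
With the tool pointing down it reaches from about 325 to 775 mm from the base axis. Payload 5.5 kg.
Tool frame: the origin (TCP) lies on the centre line of the jaws, within the pads' length; the fingertips stand 11 mm ahead of it and the grasp point (between the pads) lies 8 mm behind it; z points along the fingers, y is the direction in which the jaws open and shut (so a half turn about z gives the same grasp; the last joint's range is limited). The gripper opens to 88 mm and grips with 3 to 60 N. Pads are 20 mm wide; open, the fingers measure 115 mm over their backs; the gripper's body (75 mm by 178 mm) begins 61 mm behind the grasp point.
Start: joints at [1.276, 0.091, 1.231, -0, 1.82, -0.057], TCP at [141.343, 583.128, 233.631] pointing down, gripper open.
Joint ranges: [-2.87, 2.87], [-0.86, 2.18], [0.17, 2.46], [-1.51, 4.65], [0.06, 2.69], [-2.65, 2.65]. Speed limits (rad/s): [2.57, 2.57, 3.01, 3.14, 3.14, 3.14].

## Interface

Orientations are given as a rotation vector (axis times angle).
In Python, from plant import observe, read_camera, camera_model, sign_off gives the robot as it stands.
- The arm moves only by the tool drive_tool, never from a script. Its argument "deltas" is one flat list of numbers, 4 for each row, row after row: the shift along the tool's x, y, z in units of 60 mm (1.0 is 60 mm), then the turn about the tool's z in units of 5 degrees (1.0 is 5 degrees). A call has exactly 8 rows; each row shifts and turns the pose as measured when the row begins, along the tool's axes as they then stand; what a row does not reach is not made up. A row lasts 1/8 s, in which the tool goes at most 62.5 mm and 10.7 degrees, less where a joint would pass 70% of its speed; a pose out of reach is approached as far as the arm can. A call is refused whole if a number of a shift passes 1 or a number of a turn 1, either way. A call with a gripper value outside its range is refused whole. "fingers" is the gripper's target within -1 to 1 (fully open at 1, half-way at 0, shut at -1), set as the call begins (left out, the last holds). The fingers move at their own pace and stop on an object; the grip force is fixed at half the most. Time passes only in rows, so rows that do not move let the fingers close, or fill a call up. It gives the time, the measured TCP pose, the force and the opening at its end, in the units of the state.
- observe(): the state, without advancing time (a new reading comes with each control period).
- read_camera(name): name is "scene" or "top"; returns the picture (480x640x3 uint8, blue, green, red); there is no depth.
- camera_model(name): a dict with "fx", "fy", "cx", "cy" (pixels), "pose" (4x4, takes a point from camera to world coordinates). Camera axes: x right, y up, looking along -z (the intrinsics and any distortion apply to the point x, -y, -z); pixel columns grow to the right and rows downward; lengths in mm; the calibration is good to about 2 mm. A picture is of the moment at which its call begins. camera_model takes no time and is no camera call.
- sign_off(): hands the job in, once; it reports no verdict.
The state is a dict: "t": time; "q": joint angles; "joint_vel": joint speeds; "effort": joint torques, N m; "ee_pos": TCP position; "tool_rot": TCP orientation; "wrist_force": force on the tool from outside, world axes, zero at the start; "torque": the same for the moment, N m; "finger_gap": opening from 0.0 (shut) to 1.0 (fully open).
Only numpy, scipy, OpenCV 4.12 (cv2) and the standard library are available. Lean on these libraries where they do the work, as an engineer would, in place of code of your own. Each camera call takes 0.05 s, during which the arm holds its last target.

## Task

The tall glove carton stands on end near one end of its taped place on the counter. Without gripping or lifting it, push it low down so that it slides, still upright, towards the taped outline until the edge of its foot is just inside the tape, then push it over from high on the face with the oval opening, so that it falls flat inside the outline with the opening up, ready for use. Leave everything else on the counter where it is.

Things in the scene. Friction and masses are not known exactly. Their poses are not given: they have to be found in the camera images.
- carton: White glove carton standing on end, 65 (x) by 115 (y) by 220 mm (z), 0.3 to 0.55 kg, the tallest carton. Origin: centre of its foot. Grey oval opening (printed, flat, solid) on its -x face; it must land on its +x face, which looks to the bay. Pushed below 50 mm height it slides, above 150 mm it tips over its lower +x edge and falls by itself from 17 degrees; its foot slips 0 to 15 mm towards the bay meanwhile.
- foot_left (a point): Corner of the carton: lower end of its +x face at +y (the edge it tips over runs from here to foot_right). On the counter, standing or lying
- foot_right (a point): Corner of the carton: lower end of its +x face at -y
- head_left (a point): Corner of the carton: upper end of its +x face at +y
- head_right (a point): Corner of the carton: upper end of its +x face at -y
- bay: Taped place: flat rectangle of white tape 15 mm wide on the brown counter, 270 (x) by 165 (y) mm inside the tape, nothing to feel. Origin: its centre, counter height; x along its length, away from the standing carton. The carton's +x face starts 30 to 75 mm short of the inside of the tape at the -x end, up to 12 mm off sideways, its x within 0.1 rad of the bay's x.
- swabs: Bystander: white and grey carton, 55 by 70 by 105 mm tall, standing beside the glove carton on the side of the bay's -y. Origin at the centre of its underside
- sanitiser: Bystander: clear pump bottle with white pump, 66 mm diameter, 190 mm tall, standing 30 mm or more past the tape at the bay's +x end. Origin at the centre of its underside
- taperoll: Bystander: grey roll of tape lying flat, 64 mm diameter, 25 mm high, past the tape at the bay's +x end, towards +y. Origin at the centre of its underside
- marker: Bystander: white marker pen with black cap, 135 mm long (along its x), 13 mm thick, lying beside the bay's -y side. Origin under its middle
- jar: Bystander: glass jar of cotton balls with a steel lid, 110 mm diameter, 181 mm tall, behind the bay. Origin at the centre of its underside
- needlebox: Bystander: low brown and white carton, 70 by 95 by 75 mm tall, behind the bay. Origin at the centre of its underside
- deskrack: Bystander: small white rack with 12 capped tubes, 71 by 92 by 82 mm tall, behind the bay. Origin at the centre of its underside
Not all that is in view belongs to the job. Leave any green or yellow look-alike of the carton alone.

How it is judged (in metres and radians):
On the way, in this order (a step that is already met when the one before it is completed fails the run):
1. the glove carton, still upright, has been slid so that the edge of its foot is inside the outer edge of the tape (angle between carton's own z axis and vertical below 0.1 rad and x of each of foot_left, foot_right in the frame of bay above -0.15 m), for 0.1 s.
2. the glove carton lies flat inside the outline, opening up (angle between carton's own x axis and vertical above 3.06 rad and x of foot_left in the frame of bay between -0.15 and 0.15 m and y of foot_left in the frame of bay between -0.0975 and 0.0975 m and x of foot_right in the frame of bay between -0.15 and 0.15 m and y of foot_right in the frame of bay between -0.0975 and 0.0975 m and x of head_left in the frame of bay between -0.15 and 0.15 m and y of head_left in the frame of bay between -0.0975 and 0.0975 m and x of head_right in the frame of bay between -0.15 and 0.15 m and y of head_right in the frame of bay between -0.0975 and 0.0975 m), for 0.2 s.
At the end, for the whole second after the job is handed in: The glove carton lies flat on the counter with its oval opening up (within 0.08 rad), at rest, all four corners of its underside within the outer edges of the taped outline (300 by 195 mm) (all of step 2 and linear speed of carton below 0.02 m/s and angular speed of carton below 0.1 rad/s and height (world z) of each of foot_left, foot_right, head_left, head_right below 0.008 m); the robot touches nothing.
It fails at once if the glove carton comes to lie still anywhere but inside the taped outline (angle between carton's own z axis and vertical above 1.3 rad and linear speed of carton below 0.01 m/s and not (x of foot_left in the frame of bay between -0.15 and 0.15 m and y of foot_left in the frame of bay between -0.0975 and 0.0975 m and x of foot_right in the frame of bay between -0.15 and 0.15 m and y of foot_right in the frame of bay between -0.0975 and 0.0975 m and x of head_left in the frame of bay between -0.15 and 0.15 m and y of head_left in the frame of bay between -0.0975 and 0.0975 m and x of head_right in the frame of bay between -0.15 and 0.15 m and y of head_right in the frame of bay between -0.0975 and 0.0975 m)).
It fails at once if the glove carton is lifted, or tipped the wrong way (the edge it should tip over rises more than 25 mm off the counter) (height (world z) of each of foot_left, foot_right above 0.025 m).
It fails at once if a bystander is moved more than 15 mm (distance of any of swabs, sanitiser, taperoll, marker, jar, needlebox, deskrack from where it was at the start of the episode above 0.015 m).
It also fails if it takes over 48 s, if anything falls off the work surface, if the arm or the gripper's body presses on something with over 40 N, if the wrist force passes 120 N, or if a joint passes its speed limit or range.

## Working session

There is one attempt and no reset: what is moved stays moved. The work goes in short steps, Python scripts to look and compute and a tool call to move; the robot and the scene stay as the last step left them, time stands still between calls to the robot, and variables do not carry over. Pictures are saved under pics/ and viewed, and the job is handed in when it is done.

Besides the shell and the picture viewer there is one more tool, called after ">>>" by a JSON object that holds its "name" and its "arguments", one argument or row to a line. drive_tool: Moves the arm, as the interface text tells. Its arguments: {"type":"object","properties":{"deltas":{"type":"array","items":{"type":"number"}},"fingers":{"type":"number"}},"required":["deltas"]}

```bash
mkdir -p pics; python3 - <<'E'
from plant import *
import cv2,numpy as np
np.set_printoptions(precision=4,suppress=True)
for n in("scene","top"):
    cv2.imwrite(f"pics/{n}0.png",read_camera(n)); print(n,camera_model(n))
print(observe())
E
```

```text
scene {'fx': 480.3556930992297, 'fy': 480.3556930992297, 'cx': 314.2511021334082, 'cy': 238.63256764217195, 'pose': array([[  -0.1338,   -0.6569,    0.742 , 1200.557 ],
       [   0.9909,   -0.0998,    0.0903,   78.1617],
       [   0.0147,    0.7474,    0.6643,  720.4604],
       [   0.    ,    0.    ,    0.    ,    1.    ]])}
top {'fx': 553.764227048085, 'fy': 553.764227048085, 'cx': 324.4277984014008, 'cy': 232.8582320561687, 'pose': array([[  -0.033 ,    0.9771,   -0.2103,  315.4109],
       [  -0.9994,   -0.0332,    0.0025,   13.3286],
       [  -0.0045,    0.2103,    0.9776, 1332.967 ],
       [   0.    ,    0.    ,    0.    ,    1.    ]])}
{'t': 0.1, 'q': array([ 1.2763,  0.0918,  1.2317,  0.    ,  1.8198, -0.0567]), 'joint_vel': array([ 0.0013, -0.0016, -0.0045,  0.0001, -0.0008,  0.0011]), 'effort': array([  0.0023, -44.7859, -40.757 ,   0.0701,   0.0284,  -0.0001]), 'ee_pos': array([141.2592, 582.8935, 232.6451]), 'tool_rot': array([-0.3726, -3.1191,  0.0026]), 'wrist_force': array([-0.1589,  0.7175, -0.269 ]), 'torque': array([-0.0119, -0.0251, -0.0037]), 'finger_gap': 0.9982150889374944}
```

View pics/scene0.png

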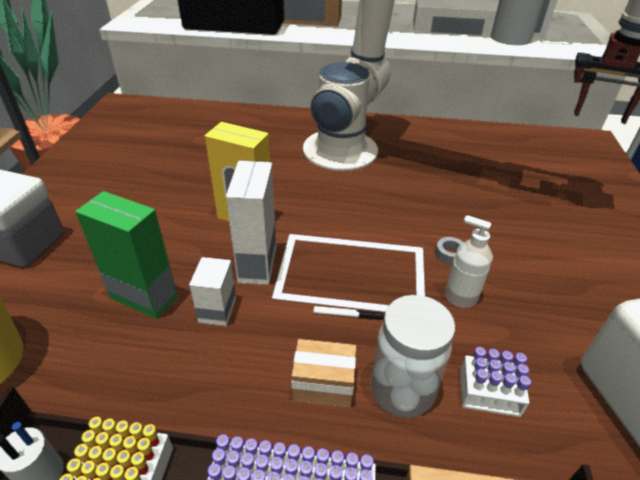

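View pics/top0.png

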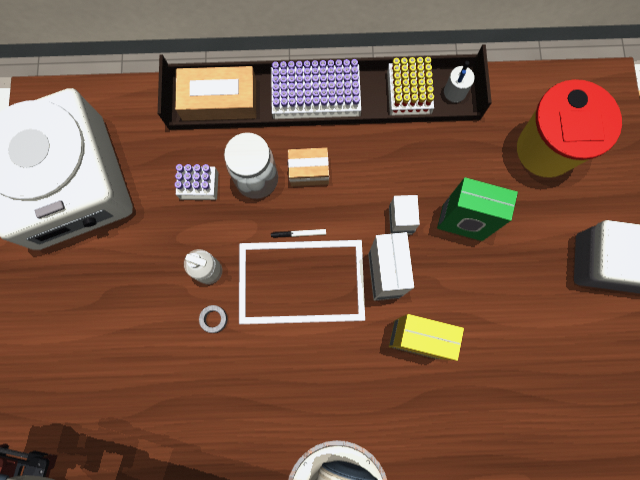

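```bash
python3 - <<'E'
import cv2
a=cv2.imread("pics/top0.png")[180:370,340:530]; cv2.imwrite("pics/t_c.png",cv2.resize(a,None,fx=4,fy=4,interpolation=2)[:600*1+160][:, :])
a=cv2.imread("pics/top0.png")[225:335,225:375]; cv2.imwrite("pics/t_b.png",cv2.resize(a,None,fx=5,fy=5,interpolation=2))
a=cv2.imread("pics/scene0.png")[110:340,70:300]; cv2.imwrite("pics/s_c.png",cv2.resize(a,(598,598),interpolation=2))
a=cv2.imread("pics/scene0.png")[210:330,250:450]; cv2.imwrite("pics/s_b.png",cv2.resize(a,None,fx=4,fy=4,interpolation=2))
a=cv2.imread("pics/t_c.png"); cv2.imwrite("pics/t_c.png",cv2.resize(a,(570,570)))
E
```

```text
(no output)
```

View pics/t_c.png

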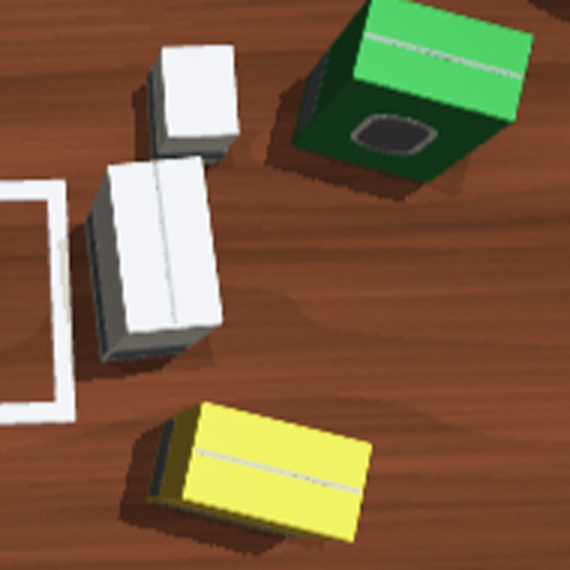

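View pics/t_b.png

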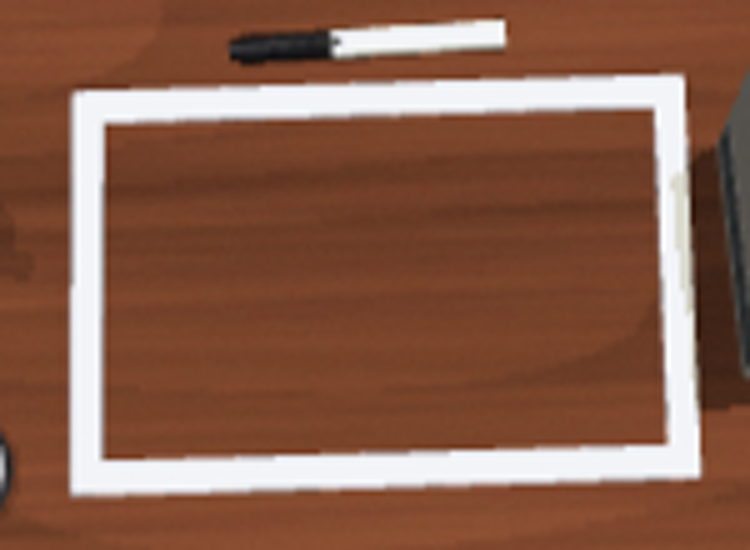

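View pics/s_c.png

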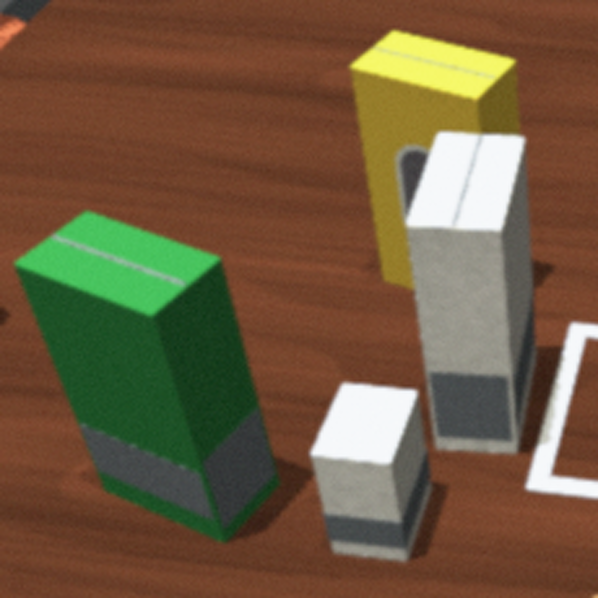

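View pics/s_b.png

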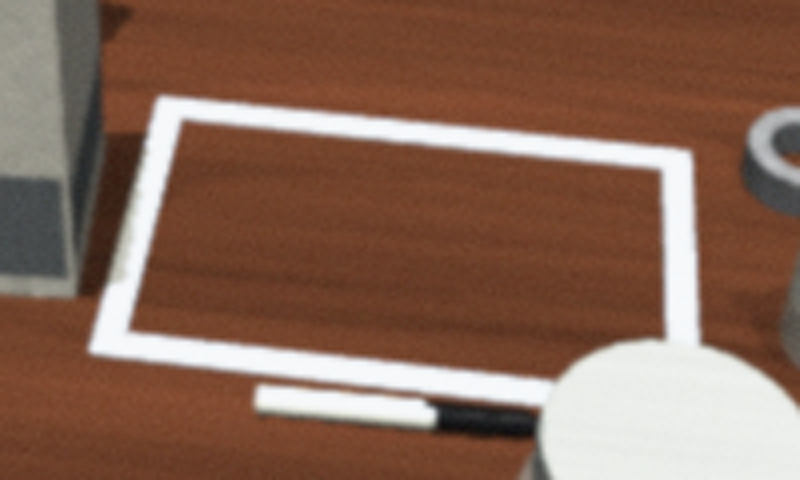

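```bash
cat > h.py <<'E'
from plant import *
import cv2,numpy as np
np.set_printoptions(precision=1,suppress=True)
def ray(n,p):
    m=camera_model(n);T=m["pose"]
    d=T[:3,:3]@np.array([(p[0]-m["cx"])/m["fx"],-(p[1]-m["cy"])/m["fy"],-1]);return T[:3,3],d/np.linalg.norm(d)
def pz(n,p,z):
    o,d=ray(n,p);return (o+d*(z-o[2])/d[2])
def tri(pt,ps):
    o1,d1=ray("top",pt);o2,d2=ray("scene",ps)
    A=np.stack([d1,-d2],1);s=np.linalg.lstsq(A,o2-o1,rcond=None)[0]
    a,b=o1+s[0]*d1,o2+s[1]*d2;return (a+b)/2,np.linalg.norm(a-b)
def proj(n,P):
    m=camera_model(n);T=m["pose"];c=T[:3,:3].T@(np.array(P)-T[:3,3])
    return np.array([m["cx"]+m["fx"]*c[0]/-c[2],m["cy"]-m["fy"]*c[1]/-c[2]])
tb=lambda x,y:(225+x/5-.4,225+y/5-.4)
tc=lambda x,y:(340+x/3-.33,180+y/3-.33)
sc=lambda x,y:(70+x/2.6-.3,110+y/2.6-.3)
sb=lambda x,y:(250+x/4-.4,210+y/4-.4)
E
python3 - <<'E'
from h import *
print("outer top"); O=np.array([pz("top",tb(*p),0) for p in[(73,91),(684,74),(701,477),(70,495)]]);print(O,O.mean(0))
I=np.array([pz("top",tb(*p),0) for p in[(104,124),(655,108),(668,443),(104,460)]]);print(I,I.mean(0))
print("scene outer -x corners, inner", [pz("scene",sb(*p),0) for p in[(90,353),(160,97),(692,150),(127,333),(183,120),(662,168)]])
print("tri tape",tri(tb(684,74),sb(90,353)),tri(tb(701,477),sb(160,97)),tri(tb(70,495),sb(692,150)))
T=[(108,167),(202,157),(222,323),(128,334)];S=[(500,231),(406,227),(438,132),(525,136)]
for a,b in zip(T,S): print(tri(tc(*a),sc(*b)),pz("top",tc(*a),220),pz("scene",sc(*b),220))
print("foot_left",pz("top",tc(102,360),0),"foot_right",pz("scene",sc(518,452),0),"back right",pz("scene",sc(437,449),0),"back left",pz("top",tc(185,352),0))
print("yellow",[pz("top",tc(*p),220) for p in[(202,402),(371,443),(354,542),(183,500)]])
for a,b in zip([(202,402),(371,443),(354,542),(183,500)],[(477,98),(350,67),(393,31),(516,62)]):print(tri(tc(*a),sc(*b)))
print("green",[tri(tc(*a),sc(*b)) for a,b in zip([(353,77),(515,122)],[(220,259),(155,317)])], tri(tc(162,47),sc(392,464)),tri(tc(168,137),sc(418,390)),tri(tc(239,135),sc(345,383)))
E
```

```text
outer top
[[584.3 219.8   0. ]
 [582.7 -80.3   0. ]
 [386.8 -79.2   0. ]
 [388.3 221.3   0. ]] [485.5  70.4   0. ]
[[567.3 204.6   0. ]
 [566.2 -65.3   0. ]
 [403.4 -64.2   0. ]
 [404.3 205.1   0. ]] [485.3  70.1   0. ]
scene outer -x corners, inner [array([583.2, -78.7,   0. ]), array([387.9, -77.6,   0. ]), array([387.7, 222.4,   0. ]), array([567.5, -63. ,   0. ]), array([405.4, -61.4,   0. ]), array([405. , 205.5,   0. ])]
tri tape (array([582.7, -79.6,  -0.6]), np.float64(1.4899467228776597)) (array([386.8, -78.5,  -1. ]), np.float64(1.4199165761478223)) (array([388.3, 221.8,   0.5]), np.float64(1.0116622214131112))
(array([546.8, -94.6, 216.1]), np.float64(0.5421869027245354)) [546.1 -94.5 220. ] [551.8 -93.  220. ]
(array([ 551.5, -158.8,  215.7]), np.float64(2.2000071759423774)) [ 550.9 -159.2  220. ] [ 557.1 -155.6  220. ]
(array([ 436.9, -165.3,  217.7]), np.float64(0.6802478833622688)) [ 436.7 -165.3  220. ] [ 440.5 -163.8  220. ]
(array([ 431.6, -101.4,  217.3]), np.float64(1.5071227746850755)) [ 431.5 -101.9  220. ] [435.8 -99.7 220. ]
foot_left [ 434.3 -102.7    0. ] foot_right [546.3 -92.7   0. ] back right [ 552.5 -156.2    0. ] back left [ 438.5 -169.4    0. ]
yellow [array([ 384.7, -148.5,  220. ]), array([ 354.2, -258.2,  220. ]), array([ 291. , -241.7,  220. ]), array([ 321.5, -131.9,  220. ])]
(array([ 384.8, -148.3,  217.3]), np.float64(1.1716943516109648))
(array([ 354.2, -258.4,  217. ]), np.float64(0.9928444380531175))
(array([ 290.8, -241.7,  216.8]), np.float64(1.4526592334136044))
(array([ 321.3, -131.6,  214.7]), np.float64(2.0734008535189945))
green [(array([ 604.5, -267.2,  216.6]), np.float64(1.615066032660409)), (array([ 577. , -374.6,  137.3]), np.float64(58.662765777858944))] (array([ 662.6, -150.6,  102.8]), np.float64(3.371365780789102)) (array([ 591.8, -151.4,  103.1]), np.float64(2.3179434614361836)) (array([ 591.6, -205.2,  102.1]), np.float64(2.9966556412400482))
```

```bash
python3 - <<'E'
import cv2
a=cv2.imread("pics/scene0.png")[0:140,500:640]; cv2.imwrite("pics/g.png",cv2.resize(a,(560,560),interpolation=2))
E
```

```text
(no output)
```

View pics/g.png

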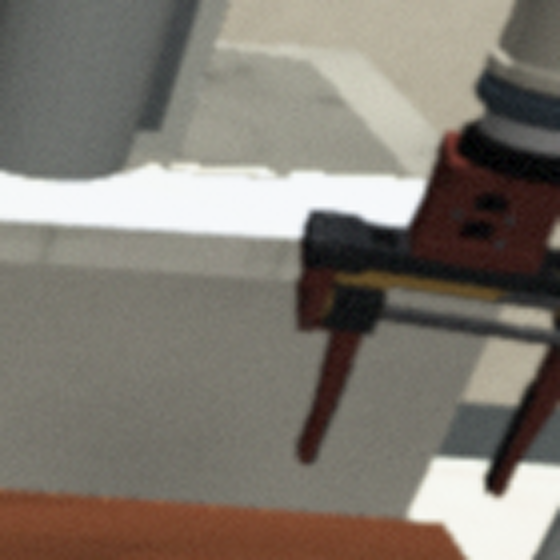

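>>> {"name": "drive_tool", "arguments": {
  "deltas": [0, -1, -1, 1, 0, -1, -1, 1, 0, -1, -1, 1, 0, -1, 0, 1, 0, -1, 0, 1, 0, -1, 0, 1, 0, -1, 0, 1, 0, -0.5, 0, 1]
}}

```text
t: 1.1
ee_pos: [-71.6, 236.0, 371.8]
tool_rot: [-1.456, -2.784, 0.019]
wrist_force: [-1.2, 1.3, 0.1]
finger_gap: 0.999
```

```bash
cat >> h.py <<'E'
from scipy.spatial.transform import Rotation as Ro
def plan(rows):
    """rows: list of (world dx,dy,dz mm, turn units)"""
    R=Ro.from_rotvec(observe()["tool_rot"]).as_matrix();out=[]
    for r in rows:
        v=R.T@np.array(r[:3],float)/60;out+= [round(x,2) for x in v]+[r[3]]
        R=R@Ro.from_rotvec([0,0,np.radians(5*r[3])]).as_matrix()
    print(out)
def st():
    o=observe();R=Ro.from_rotvec(o["tool_rot"]).as_matrix()
    print(round(o["t"],2),o["ee_pos"],"yaw_y",round(np.degrees(np.arctan2(R[1,1],R[0,1])),2),"F",o["wrist_force"],"q",o["q"],o["finger_gap"])
E
python3 - <<'E'
from h import *
st()
plan([(50,0,0,1)]*7+[(50,-5,0,0)])
E
```

```text
1.1 [-71.6 236.  371.8] yaw_y 34.79 F [-1.2  1.3  0.1] q [ 1.7 -0.7  1.6  0.   2.3  1.1] 0.9992720981322426
[np.float64(-0.48), np.float64(0.68), np.float64(-0.0), 1, np.float64(-0.41), np.float64(0.72), np.float64(-0.0), 1, np.float64(-0.35), np.float64(0.76), np.float64(-0.0), 1, np.float64(-0.28), np.float64(0.78), np.float64(-0.0), 1, np.float64(-0.21), np.float64(0.81), np.float64(-0.0), 1, np.float64(-0.14), np.float64(0.82), np.float64(-0.0), 1, np.float64(-0.07), np.float64(0.83), np.float64(-0.0), 1, np.float64(-0.08), np.float64(0.83), np.float64(-0.0), 0]
```

>>> {"name": "drive_tool", "arguments": {
  "deltas": [-0.48, 0.68, 0, 1, -0.41, 0.72, 0, 1, -0.35, 0.76, 0, 1, -0.28, 0.78, 0, 1, -0.21, 0.81, 0, 1, -0.14, 0.82, 0, 1, -0.07, 0.83, 0, 1, 0, 0.9, 0, 0],
  "fingers": 1
}}

```text
t: 2.1
ee_pos: [333.2, 241.5, 368.6]
tool_rot: [-2.203, -2.239, 0.011]
wrist_force: [-0.1, 0.5, 0.8]
finger_gap: 1.003
```

```bash
python3 - <<'E'
from h import *
st()
E
```

```text
2.1 [333.2 241.5 368.6] yaw_y 0.94 F [-0.1  0.5  0.8] q [ 0.5 -0.3  1.4 -0.   2.1  0.5] 1.0032944041312668
```

>>> {"name": "drive_tool", "arguments": {
  "deltas": [-0.5, 0.4, 0, 0, -0.7, 0.4, 0, 0, -0.7, 0.4, 0, 0, -0.7, 0.4, 0, 0, -0.7, 0.4, 0, 0, -0.6, 0.4, 0, 0, -0.5, 0.2, 0, 0.1, 0, 0, 0, 0.1]
}}

```text
t: 3.1
ee_pos: [501.0, -29.9, 360.1]
tool_rot: [-2.22, -2.21, 0.029]
wrist_force: [0.1, -0.1, -0.2]
finger_gap: 1.003
```

```bash
python3 - <<'E'
from h import *
st()
a=read_camera("scene");cv2.imwrite("pics/s1.png",a)
b=read_camera("top");cv2.imwrite("pics/t1.png",b)
E
```

```text
3.1 [501.  -29.9 360.1] yaw_y -0.27 F [ 0.1 -0.1 -0.2] q [-0.1 -0.1  1.2 -0.   2.1 -0.1] 1.0034809315068491
```

View pics/s1.png

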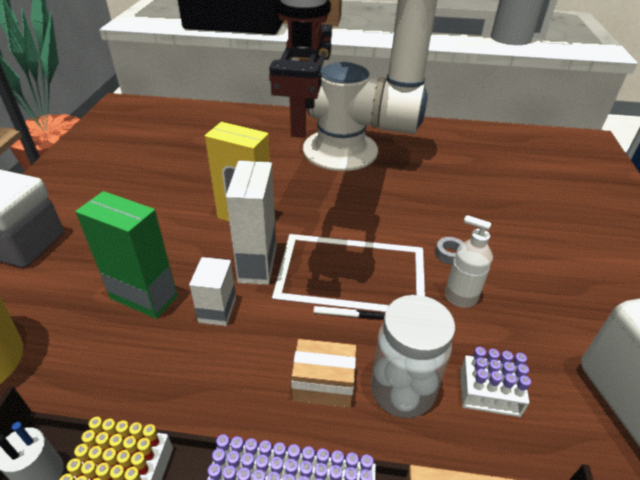

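View pics/t1.png

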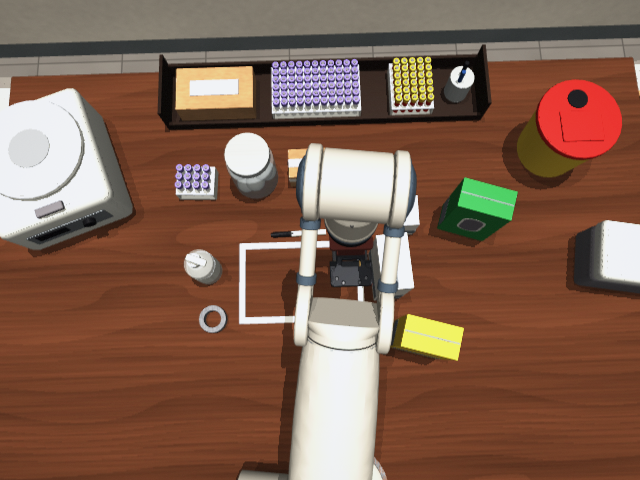

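```bash
python3 - <<'E'
from h import *
a=cv2.imread("pics/s1.png")[0:150,240:390]; cv2.imwrite("pics/g1.png",cv2.resize(a,(600,600),interpolation=2))
p=observe()["ee_pos"]
for d in [(0,0,-11),(0,37.5,53),(0,-37.5,53),(44,10,-11),(44,-10,-11),(89,37.5,53),(89,-37.5,53),(57,10,53)]: print(d,proj("scene",p+np.array(d))-[240,0], (proj("scene",p+np.array(d))-[240,0])*4)
E
```

```text
(0, 0, -11) [ 63.7 118.7] [254.7 474.9]
(0, 37.5, 53) [88.1 82.1] [352.4 328.6]
(0, -37.5, 53) [39.5 78.7] [157.9 314.8]
(44, 10, -11) [ 65.8 132.7] [263.2 530.7]
(44, -10, -11) [ 53.  131.6] [212.  526.5]
(89, 37.5, 53) [ 80.8 108.9] [323.4 435.6]
(89, -37.5, 53) [ 27.5 104.8] [110.  419.4]
(57, 10, 53) [64.6 97.3] [258.4 389.1]
```

View pics/g1.png

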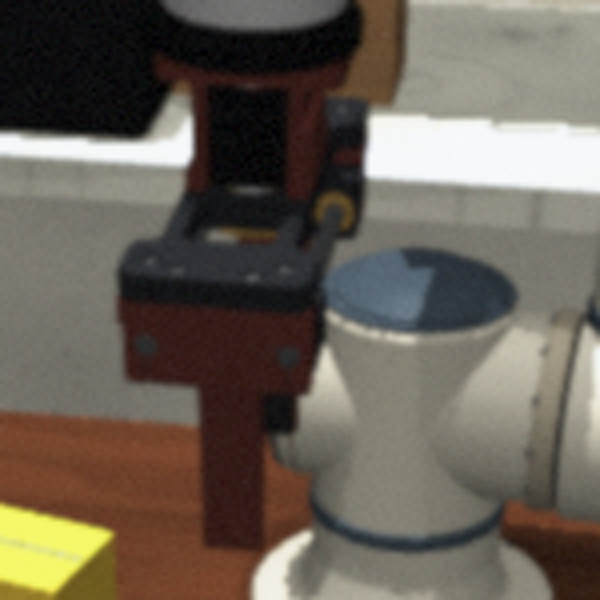

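```bash
python3 - <<'E'
from h import *
p=observe()["ee_pos"]
for z in range(360,760,40): print(z,proj("top",(p[0],p[1],z)),proj("scene",(p[0],p[1],z)))
print([pz("top",tc(*a),217) for a in[(353,77),(515,122),(531,35)]],[pz("top",tc(*a),0) for a in[(295,145),(425,182)]])
a=cv2.imread("pics/t1.png")[130:330,270:470]; cv2.imwrite("pics/tg1.png",cv2.resize(a,(600,600),interpolation=2))
E
```

```text
360 [346.6 245.4] [303.7 112.9]
400 [347.4 241. ] [303.7  89.1]
440 [348.3 236.3] [303.7  63.4]
480 [349.3 231.1] [303.7  35.8]
520 [350.3 225.4] [303.7   6. ]
560 [351.5 219.2] [303.7 -26.3]
600 [352.7 212.3] [303.7 -61.4]
640 [354.1 204.7] [303.7 -99.8]
680 [355.7 196.2] [ 303.7 -141.8]
720 [357.5 186.7] [ 303.7 -188. ]
[array([ 604.7, -267.9,  217. ]), array([ 568.8, -376.7,  217. ]), array([ 630.6, -394.4,  217. ])] [array([ 604.9, -270.2,    0. ]), array([ 570.4, -374. ,    0. ])]
```

View pics/tg1.png

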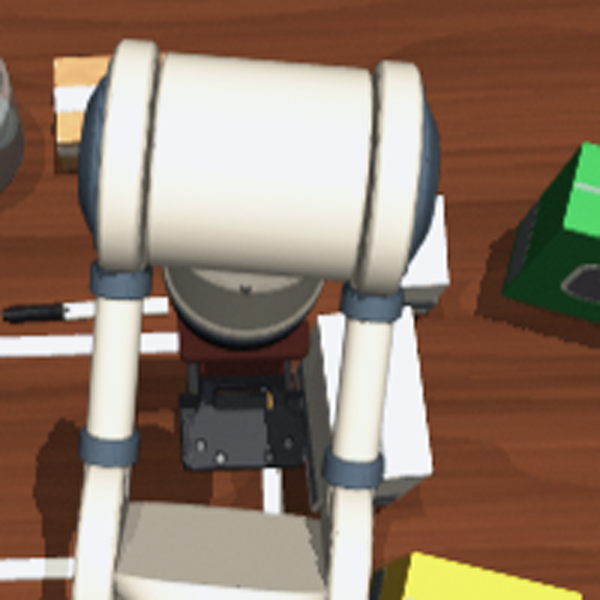

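>>> {"name": "drive_tool", "arguments": {
  "deltas": [-0.5, -0.1, 0, 0, -0.7, -0.1, 0, 0, -0.7, 0, 0, 0, -0.6, 0, 0.3, 0, -0.5, 0, 0.3, 0, -0.2, 0, 0.3, 0, 0, 0, 0, 0, 0, 0, 0, 0],
  "fingers": -1
}}

```text
t: 4.2
ee_pos: [487.8, -213.7, 310.3]
tool_rot: [-2.201, -2.235, 0.019]
wrist_force: [-0.2, 0.4, 0.5]
finger_gap: 0.128
```

```bash
python3 - <<'E'
from h import *
st()
E
```

```text
4.2 [ 487.8 -213.7  310.3] yaw_y 0.89 F [-0.2  0.4  0.5] q [-0.5 -0.1  1.2 -0.   2.  -0.5] 0.1278880479941772
```

>>> {"name": "drive_tool", "arguments": {
  "deltas": [-0.1, 0, 0.3, 0.2, 0, 0, 0.5, 0, 0, 0, 0.5, 0, 0, 0, 0.5, 0, 0, 0, 0.3, 0, 0, 0, 0.1, 0, 0, 0, 0, 0, 0, 0, 0, 0]
}}

```text
t: 5.2
ee_pos: [488.4, -218.2, 175.5]
tool_rot: [2.221, 2.219, -0.015]
wrist_force: [0.8, -0.3, 0.3]
finger_gap: 0.006
```

```bash
python3 - <<'E'
from h import *
st()
a=read_camera("scene");cv2.imwrite("pics/s2.png",a)
b=read_camera("top");cv2.imwrite("pics/t2.png",b)
E
```

```text
5.2 [ 488.4 -218.2  175.5] yaw_y -0.04 F [ 0.8 -0.3  0.3] q [-0.5 -0.1  1.5 -0.   1.7 -0.5] 0.005610350505701019
```

View pics/s2.png

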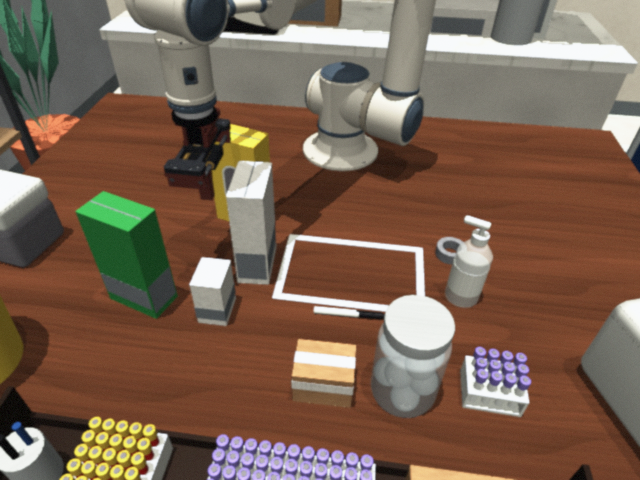

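View pics/t2.png

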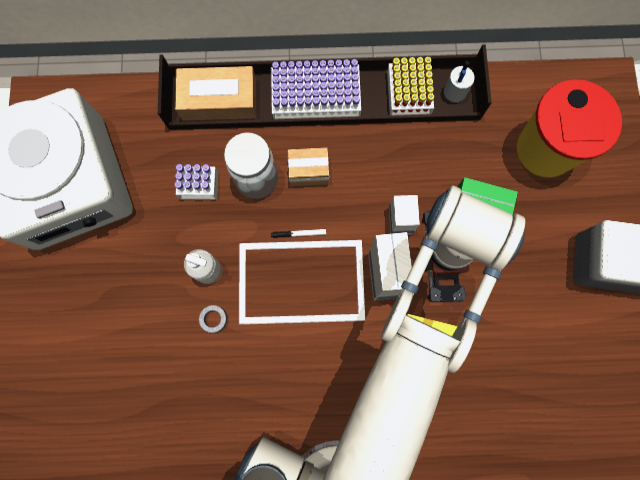

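>>> {"name": "drive_tool", "arguments": {
  "deltas": [0, 0, 0.3, 0, 0, 0, 0.5, 0, 0, 0, 0.5, 0, 0, 0, 0.5, 0, 0, 0, 0.4, 0, 0, 0, 0.3, 0, 0, 0, 0.1, 0, 0, 0, 0, 0]
}}

```text
t: 6.3
ee_pos: [487.5, -219.7, 11.4]
tool_rot: [2.22, 2.218, -0.014]
wrist_force: [0.0, 1.0, 0.8]
finger_gap: 0.003
```

```bash
python3 - <<'E'
from h import *
st()
a=read_camera("scene");cv2.imwrite("pics/s3.png",cv2.resize(a[110:340,70:300],(598,598),interpolation=2))
b=read_camera("top");cv2.imwrite("pics/t3.png",cv2.resize(b[180:370,340:530],(570,570),interpolation=2))
E
```

```text
6.3 [ 487.5 -219.7   11.4] yaw_y -0.06 F [0.  1.  0.8] q [-0.5 -0.   1.7 -0.   1.4 -0.5] 0.0031522865822604675
```

View pics/s3.png

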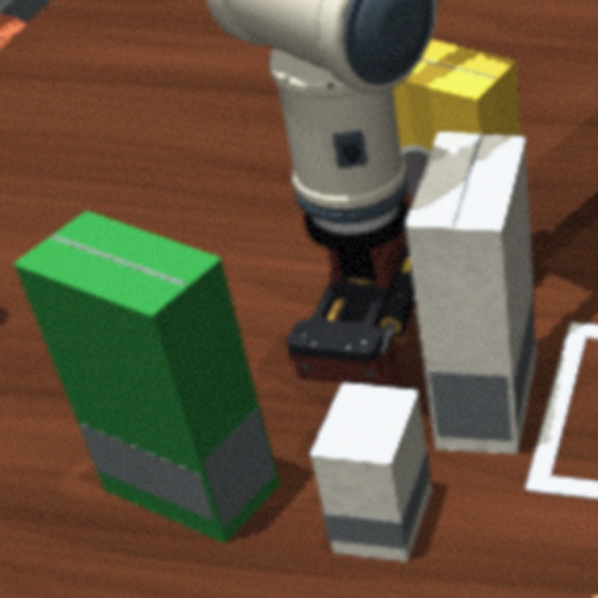

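View pics/t3.png

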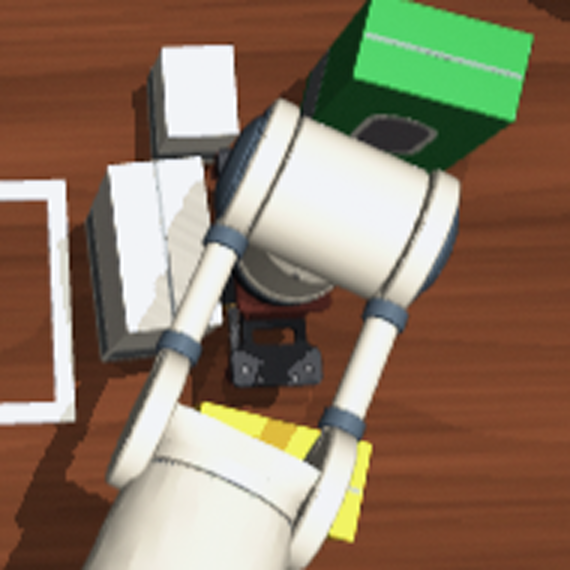

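```bash
python3 - <<'E'
from h import *
a=read_camera("scene")
cv2.imwrite("pics/s3z.png",cv2.resize(a[180:270,170:260],(720,720),interpolation=2)[:600])
b=read_camera("top");cv2.imwrite("pics/t3z.png",cv2.resize(b[255:330,400:475],(600,600),interpolation=2))
p=observe()["ee_pos"]
for d in [(0,37.5,53),(0,37.5,100),(89,37.5,53),(89,37.5,90),(89,-37.5,90),(-89,37.5,90),(-89,-37.5,90),(-40,37.5,100),(40,37.5,100),(40,37.5,120)]:
    print(d,(proj("scene",p+np.array(d))-[170,180])*8,(proj("top",p+np.array(d))-[400,255])*8)
E
```

```text
(0, 37.5, 53) [483.3 452.4] [ 74.4 141.5]
(0, 37.5, 100) [464.2 310.8] [ 99.  117.9]
(89, 37.5, 53) [385.6 694.9] [  54.6 -160.5]
(89, 37.5, 90) [366.9 582.7] [  72.9 -187.4]
(89, -37.5, 90) [ 56.9 550.1] [ 336.5 -196.2]
(-89, 37.5, 90) [556.8 131.6] [115. 443.]
(-89, -37.5, 90) [285.  106.1] [386.6 433.9]
(-40, 37.5, 100) [505.8 213.2] [108.6 261.6]
(40, 37.5, 100) [419.9 414.7] [ 89.5 -23.9]
(40, 37.5, 120) [410.5 351. ] [100.3 -36.7]
```

View pics/s3z.png

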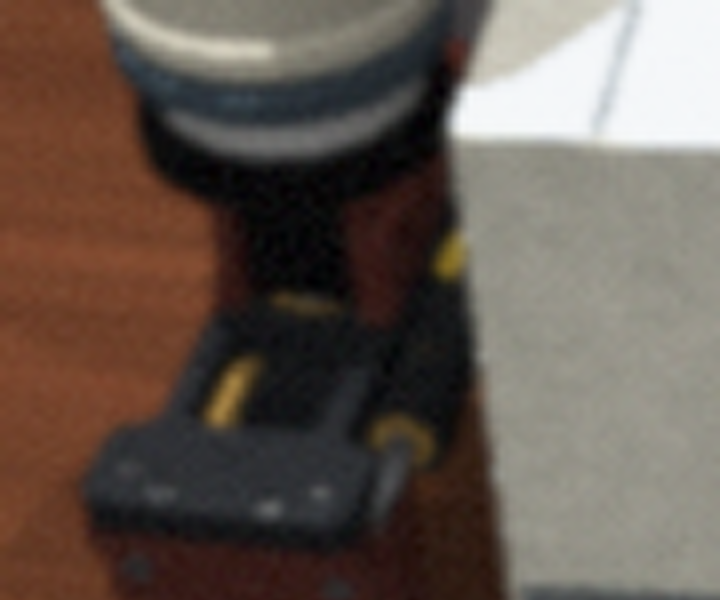

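View pics/t3z.png

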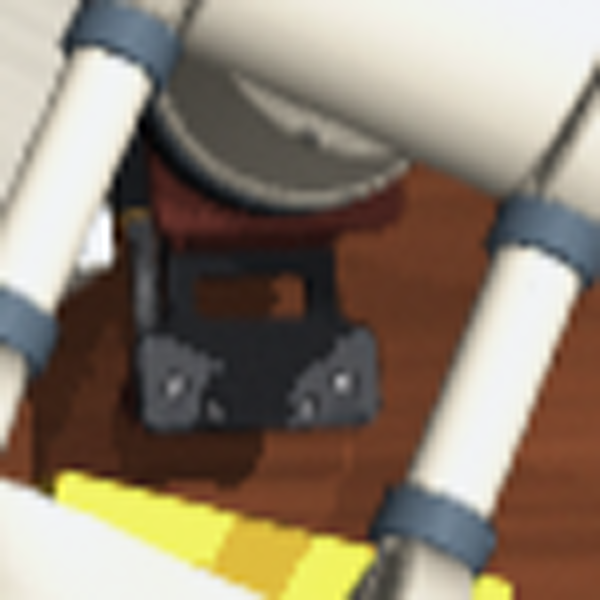

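>>> {"name": "drive_tool", "arguments": {
  "deltas": [-0.3, 0, -0.1, 0, -0.5, 0, 0, 0, -0.3, -0.2, 0, 0, 0, 0, 0, 0.5, 0, 0, 0, 1, 0, 0, 0, 1, 0, 0, 0, 1, 0, 0, 0, 1]
}}

```text
t: 7.5
ee_pos: [476.5, -298.7, 25.3]
tool_rot: [2.612, 1.715, -0.01]
wrist_force: [-0.2, 0.5, -0.0]
finger_gap: 0.004
```

>>> {"name": "drive_tool", "arguments": {
  "deltas": [0, 0, 0, 1, 0, 0, 0, 1, 0, 0, 0, 1, 0, 0, 0, 1, 0, 0, 0, 1, 0, 0, 0, 1, 0, 0, 0, 1, 0, 0, 0, 1]
}}

```text
t: 8.5
ee_pos: [477.1, -310.6, 32.2]
tool_rot: [3.04, 0.672, 0.007]
wrist_force: [-0.2, -1.2, -0.9]
finger_gap: 0.004
```

```bash
python3 - <<'E'
from h import *
st()
E
```

```text
8.5 [ 477.1 -310.6   32.2] yaw_y -65.05 F [-0.2 -1.2 -0.9] q [-0.6  0.   1.6 -0.   1.4  0.5] 0.0038029071477051406
```

>>> {"name": "drive_tool", "arguments": {
  "deltas": [0, 0, 0, 1, 0, 0, 0, 1, 0, 0, 0, 1, 0, 0, 0, 1, 0, 0, 0, 0.6, 0.1, 0, 0.1, 0, 0.1, 0, 0.15, 0, 0, 0, 0, 0]
}}

```text
t: 9.5
ee_pos: [490.4, -320.6, 21.6]
tool_rot: [3.108, 0.028, 0.024]
wrist_force: [-0.6, -0.8, 0.5]
finger_gap: 0.008
```

```bash
python3 - <<'E'
from h import *
st()
E
```

```text
9.5 [ 490.4 -320.6   21.6] yaw_y -89.0 F [-0.6 -0.8  0.5] q [-0.6  0.1  1.6 -0.   1.4  0.9] 0.008132153172716396
```

>>> {"name": "drive_tool", "arguments": {
  "deltas": [0, -0.2, 0.1, 0.25, 0, -0.3, 0, 0, 0, -0.2, 0, 0, 0, -0.1, 0, 0, 0, 0, 0, 0, 0, 0, 0, 0, 0, 0, 0, 0, 0, 0, 0, 0]
}}

```text
t: 10.5
ee_pos: [490.9, -271.2, 14.7]
tool_rot: [3.107, -0.003, 0.025]
wrist_force: [-0.6, -1.1, -0.2]
finger_gap: 0.005
```

```bash
python3 - <<'E'
from h import *
st();print(observe()["tool_rot"]*1000)
a=read_camera("scene");cv2.imwrite("pics/s4.png",cv2.resize(a[110:340,70:300],(598,598),interpolation=2))
b=read_camera("top");cv2.imwrite("pics/t4.png",cv2.resize(b[180:370,340:530],(570,570),interpolation=2))
E
```

```text
10.5 [ 490.9 -271.2   14.7] yaw_y -90.11 F [-0.6 -1.1 -0.2] q [-0.6  0.   1.7 -0.   1.4  1. ] 0.0054063038717113735
[3106.8   -2.5   25.4]
```

View pics/s4.png

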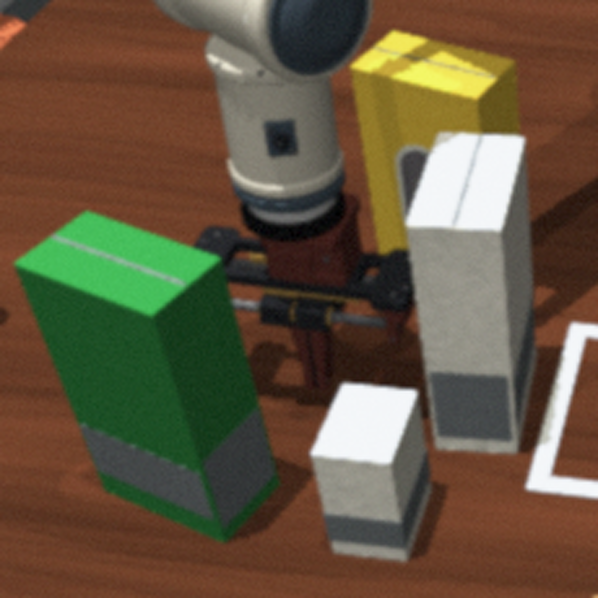

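View pics/t4.png

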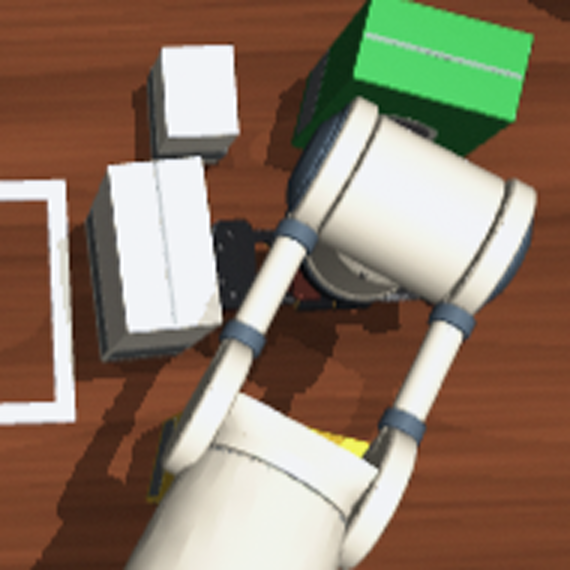

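>>> {"name": "drive_tool", "arguments": {
  "deltas": [0, -0.1, 0, 0, 0, -0.1, 0, 0, 0, -0.1, 0, 0, 0, -0.08, 0, 0, 0, -0.08, 0, 0, 0, -0.08, 0, 0, 0, -0.06, 0, 0, 0, 0, 0, 0]
}}

```text
t: 11.6
ee_pos: [491.1, -232.6, 13.6]
tool_rot: [3.106, -0.002, 0.026]
wrist_force: [0.6, 0.4, 1.1]
finger_gap: 0.004
```

```bash
cat > look.py <<'E'
import sys
from h import *
n=sys.argv[1]
st();print(observe()["tool_rot"]*1000)
a=read_camera("scene");cv2.imwrite(f"pics/s{n}.png",cv2.resize(a[110:340,130:360],(598,598),interpolation=2))
b=read_camera("top");cv2.imwrite(f"pics/t{n}.png",cv2.resize(b[180:370,300:490],(570,570),interpolation=2))
E
python3 look.py 5
```

```text
11.6 [ 491.1 -232.6   13.6] yaw_y -90.1 F [0.6 0.4 1.1] q [-0.5 -0.   1.7 -0.   1.4  1.1] 0.003503335988099455
[3106.5   -2.1   25.9]
```

View pics/s5.png

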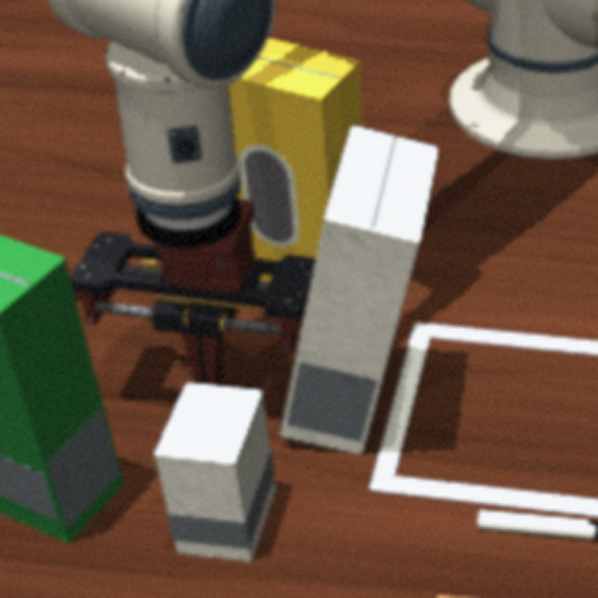

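View pics/t5.png

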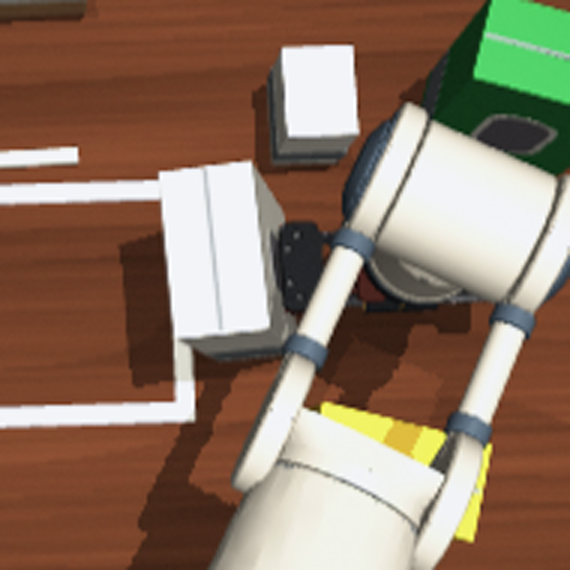

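>>> {"name": "drive_tool", "arguments": {
  "deltas": [0, 0.05, 0, 0, 0, 0.07, 0, 0, 0, 0.07, 0, 0, 0, 0.07, 0, 0, 0, 0.07, 0, 0, 0, 0.07, 0, 0, 0, 0.07, 0, 0, 0, 0.07, 0, 0]
}}

```text
t: 12.7
ee_pos: [490.8, -268.1, 14.6]
tool_rot: [3.106, -0.004, 0.025]
wrist_force: [0.4, -0.4, 0.1]
finger_gap: 0.005
```

```bash
python3 look.py 6
```

```text
12.7 [ 490.8 -268.1   14.6] yaw_y -90.15 F [ 0.4 -0.4  0.1] q [-0.5  0.   1.7 -0.   1.4  1. ] 0.005479028975861621
[3106.1   -3.7   25.4]
```

View pics/s6.png

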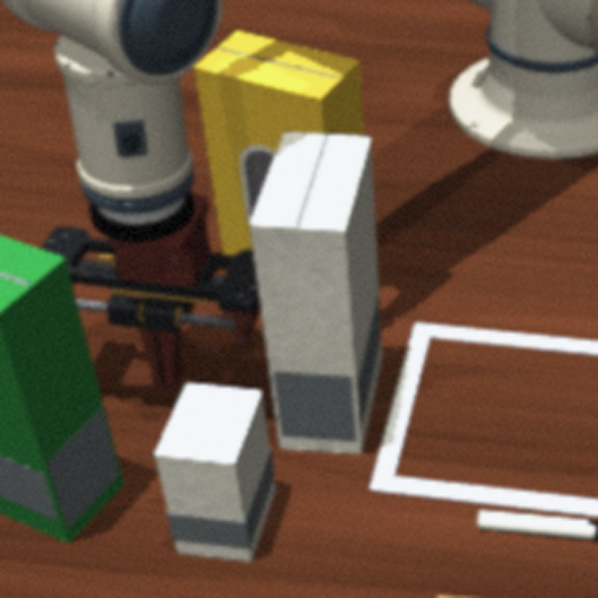

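View pics/t6.png

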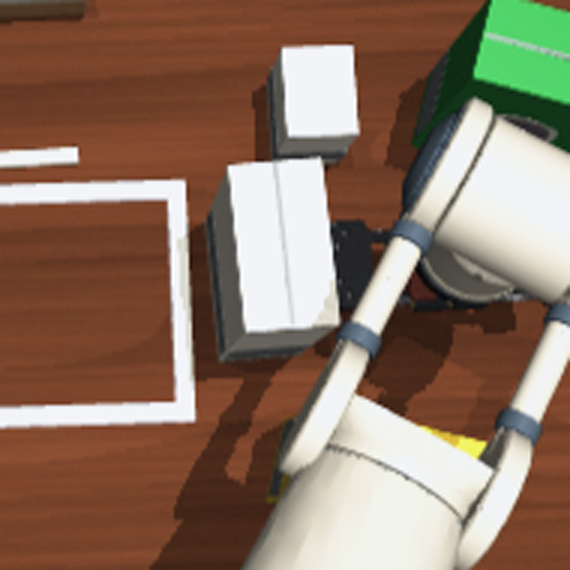

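```bash
cat > h2.py <<'E'
from h import *
def plan(rows,q=0.05):
    R=Ro.from_rotvec(observe()["tool_rot"]).as_matrix();out=[]
    for r in rows:
        v=R.T@np.array(r[:3],float)/60;out+= [float(round(x,2)) for x in v]+[r[3]]
        R=R@Ro.from_rotvec([0,0,np.radians(5*r[3])]).as_matrix()
    print(out)
E
python3 - <<'E'
from h2 import *
plan([(0,-8,20,0)]+[(0,-2,50,0)]+[(0,0,50,0)]*4+[(0,40,30,-1),(0,55,0,-1)])
E
```

```text
[0.01, 0.15, -0.33, 0, 0.01, 0.06, -0.83, 0, 0.01, 0.03, -0.83, 0, 0.01, 0.03, -0.83, 0, 0.01, 0.03, -0.83, 0, 0.01, 0.03, -0.83, 0, 0.01, -0.65, -0.52, -1, 0.08, -0.91, -0.03, -1]
```

>>> {"name": "drive_tool", "arguments": {
  "deltas": [0, 0.15, -0.33, 0, 0, 0.06, -0.83, 0, 0, 0.03, -0.83, 0, 0, 0.03, -0.83, 0, 0, 0.03, -0.83, 0, 0, 0.03, -0.83, 0, 0, -0.5, -0.5, -1, 0.08, -0.8, 0, -1]
}}

```text
t: 13.8
ee_pos: [484.2, -201.8, 332.0]
tool_rot: [3.087, 0.265, 0.032]
wrist_force: [0.5, 0.7, 0.2]
finger_gap: 0.008
```

```bash
python3 - <<'E'
from h2 import *
st();print(observe()["tool_rot"]*1000)
plan([(-10,58,3,-1)]*8);plan([(0,0,0,-1)]*7+[(0,0,0,-1)])
E
```

```text
13.8 [ 484.2 -201.8  332. ] yaw_y -80.2 F [0.5 0.7 0.2] q [-0.4 -0.1  1.2 -0.   2.   0.9] 0.007559513975403398
[3087.3  265.2   32.4]
[0.0, -0.98, -0.09, -1, 0.09, -0.97, -0.09, -1, 0.17, -0.96, -0.09, -1, 0.25, -0.94, -0.09, -1, 0.34, -0.92, -0.09, -1, 0.41, -0.89, -0.09, -1, 0.49, -0.85, -0.09, -1, 0.56, -0.8, -0.09, -1]
[0.0, 0.0, 0.0, -1, 0.0, 0.0, 0.0, -1, 0.0, 0.0, 0.0, -1, 0.0, 0.0, 0.0, -1, 0.0, 0.0, 0.0, -1, 0.0, 0.0, 0.0, -1, 0.0, 0.0, 0.0, -1, 0.0, 0.0, 0.0, -1]
```

>>> {"name": "drive_tool", "arguments": {
  "deltas": [0, -0.98, -0.05, -1, 0.09, -0.97, -0.05, -1, 0.17, -0.96, -0.05, -1, 0.25, -0.94, -0.05, -1, 0.34, -0.92, -0.05, -1, 0.41, -0.89, -0.05, -1, 0.49, -0.85, -0.05, -1, 0.56, -0.8, -0.05, -1],
  "fingers": 0.4
}}

```text
t: 14.8
ee_pos: [394.0, 271.1, 350.0]
tool_rot: [2.787, 1.327, 0.038]
wrist_force: [0.6, -0.9, -0.7]
finger_gap: 0.697
```

```bash
python3 - <<'E'
from h2 import *
st();print(observe()["tool_rot"]*1000)
plan([(-55,28,0,-1)]*5+[(-50,30,0,0)]*3)
E
```

```text
14.8 [394.  271.1 350. ] yaw_y -39.09 F [ 0.6 -0.9 -0.7] q [ 0.6 -0.2  1.3 -0.1  2.   1.2] 0.6972284080543747
[2787.5 1326.9   38.2]
[-0.22, -1.0, -0.06, -1, -0.13, -1.02, -0.06, -1, -0.04, -1.03, -0.06, -1, 0.05, -1.03, -0.06, -1, 0.14, -1.02, -0.06, -1, 0.28, -0.93, -0.06, 0, 0.28, -0.93, -0.06, 0, 0.28, -0.93, -0.06, 0]
```

>>> {"name": "drive_tool", "arguments": {
  "deltas": [-0.2, -0.95, 0, -1, -0.13, -0.98, 0, -1, -0.04, -0.98, 0, -1, 0.05, -0.98, 0, -1, 0.14, -0.98, 0, -1, 0.28, -0.93, 0, -1, 0.28, -0.9, 0, -1, 0.4, -0.6, 0, 0]
}}

```text
t: 15.8
ee_pos: [-17.9, 486.1, 335.3]
tool_rot: [2.238, 2.132, 0.029]
wrist_force: [1.3, -0.0, 0.5]
finger_gap: 0.7
```

```bash
python3 - <<'E'
from h2 import *
st();print(observe()["tool_rot"]*1000)
plan([(0,58,0,0)]*1)
E
```

```text
15.8 [-17.9 486.1 335.3] yaw_y -2.73 F [ 1.3 -0.   0.5] q [ 1.6 -0.1  1.3 -0.1  2.   1.6] 0.6995113958245651
[2237.6 2132.2   29.1]
[0.97, -0.05, -0.02, 0]
```

>>> {"name": "drive_tool", "arguments": {
  "deltas": [0.95, 0, 0, 0, 0.95, 0, 0, 0, 0.95, 0, 0, 0, 0.95, 0, 0, 0, 0.95, 0, 0, 0, 0.95, 0, 0, 0, 0.95, 0, 0, 0, 0.95, 0, 0, 0]
}}

```text
t: 16.8
ee_pos: [1.9, 833.9, 274.8]
tool_rot: [-2.246, -2.161, -0.138]
wrist_force: [-0.2, 0.0, 1.0]
finger_gap: 0.701
```

```bash
python3 - <<'E'
from h2 import *
st();R=Ro.from_rotvec(observe()["tool_rot"]).as_matrix();print(R*1000)
E
```

```text
16.8 [  1.9 833.9 274.8] yaw_y -2.32 F [-0.2  0.   1. ] q [ 1.5  0.9  0.2 -0.1  2.   1.6] 0.7007690219284305
[[  36.7  998.1   48.7]
 [ 996.2  -40.4   77.2]
 [  79.    45.7 -995.8]]
```

>>> {"name": "drive_tool", "arguments": {
  "deltas": [1, 0, 0, 0, 1, 0, 0, 0, 1, 0, 0, 0, 1, 0, 0, 0, 1, 0, 0, 0, 1, 0, 0, 0, 1, 0, 0, 0, 1, 0, 0, 0]
}}

```text
t: 17.8
ee_pos: [22.3, 979.9, 224.9]
tool_rot: [-2.048, -1.984, -0.464]
wrist_force: [0.3, 0.6, 0.1]
finger_gap: 0.703
```

```bash
python3 - <<'E'
from h2 import *
st();R=Ro.from_rotvec(observe()["tool_rot"]).as_matrix();print(R*1000)
E
```

```text
17.8 [ 22.3 979.9 224.9] yaw_y -2.28 F [0.3 0.6 0.1] q [ 1.5  0.9  0.2 -0.   1.6  1.5] 0.7031624222006759
[[  20.7  998.4   52.5]
 [ 918.   -39.8  394.6]
 [ 396.    40.  -917.4]]
```

```bash
python3 - <<'E'
from h2 import *
R=observe();plan([(0,-30,15,0)]+[(0,-52,15,0)]*4)
E
```

```text
[-0.36, 0.03, -0.43, 0, -0.7, 0.04, -0.57, 0, -0.7, 0.04, -0.57, 0, -0.7, 0.04, -0.57, 0, -0.7, 0.04, -0.57, 0]
```

>>> {"name": "drive_tool", "arguments": {
  "deltas": [1, 0, 0, 0, 0.8, 0, 0, 0, -0.36, 0, -0.45, 0, -0.7, 0, -0.6, 0, -0.7, 0, -0.6, 0, -0.7, 0, -0.6, 0, -0.7, 0, -0.6, 0, -0.7, 0, -0.6, 0]
}}

```text
t: 18.8
ee_pos: [11.8, 699.3, 309.9]
tool_rot: [-2.0, -1.94, -0.535]
wrist_force: [0.5, -0.2, 1.2]
finger_gap: 0.699
```

```bash
python3 - <<'E'
from h2 import *
st();R=Ro.from_rotvec(observe()["tool_rot"]).as_matrix();print(R*1000)
plan([(30,-50,0,0)]*2+[(50,-25,0,0)]*6)
E
```

```text
18.8 [ 11.8 699.3 309.9] yaw_y -2.31 F [ 0.5 -0.2  1.2] q [ 1.5 -0.1  1.3 -0.   1.4  1.5] 0.6986042745652
[[  16.9  998.4   54.5]
 [ 885.3  -40.3  463.3]
 [ 464.8   40.5 -884.5]]
[-0.73, 0.53, -0.36, 0, -0.73, 0.53, -0.36, 0, -0.35, 0.85, -0.15, 0, -0.35, 0.85, -0.15, 0, -0.35, 0.85, -0.15, 0, -0.35, 0.85, -0.15, 0, -0.35, 0.85, -0.15, 0, -0.35, 0.85, -0.15, 0]
```

```bash
python3 - <<'E'
from h2 import *
plan([(42,-42,0,0)])
E
```

```text
[-0.61, 0.73, -0.29, 0]
```

>>> {"name": "drive_tool", "arguments": {
  "deltas": [-0.5, 0.6, -0.24, 0, -0.61, 0.73, -0.3, 0, -0.61, 0.73, -0.3, 0, -0.61, 0.73, -0.3, 0, -0.61, 0.73, -0.3, 0, -0.61, 0.73, -0.3, 0, -0.61, 0.73, -0.3, 0, -0.61, 0.73, -0.3, 0]
}}

```text
t: 19.8
ee_pos: [347.0, 356.1, 332.3]
tool_rot: [-1.975, -1.944, -0.574]
wrist_force: [0.8, -0.1, 0.1]
finger_gap: 0.7
```

```bash
python3 - <<'E'
from h2 import *
st();R=Ro.from_rotvec(observe()["tool_rot"]).as_matrix();print(R*1000)
plan([(20,-55,0,0)]);plan([(0,-55,0,0)])
E
```

```text
19.8 [347.  356.1 332.3] yaw_y -1.8 F [ 0.8 -0.1  0.1] q [ 0.4 -0.5  1.6  0.4  1.7  0.6] 0.7003293041632163
[[  -1.1  997.8   66.2]
 [ 873.5  -31.3  485.8]
 [ 486.8   58.3 -871.6]]
[-0.8, 0.36, -0.42, 0]
[-0.8, 0.03, -0.45, 0]
```

>>> {"name": "drive_tool", "arguments": {
  "deltas": [-0.8, 0.36, -0.42, 0, -0.8, 0.36, -0.42, 0, -0.8, 0.36, -0.42, 0, -0.8, 0.36, -0.42, 0, -0.8, 0.36, -0.42, 0, -0.8, 0.36, -0.42, 0, -0.8, 0.2, -0.44, 0, -0.8, 0, -0.44, 0]
}}

```text
t: 20.8
ee_pos: [478.0, -100.3, 344.7]
tool_rot: [-1.982, -1.96, -0.598]
wrist_force: [-0.1, 0.7, 0.1]
finger_gap: 0.705
```

```bash
python3 - <<'E'
from h2 import *
st();R=Ro.from_rotvec(observe()["tool_rot"]).as_matrix();print(R*1000)
plan([(0,-50,0,0)]);plan([(0,0,-50,0)])
E
```

```text
20.8 [ 478.  -100.3  344.7] yaw_y -1.89 F [-0.1  0.7  0.1] q [-0.6 -0.1  1.3  0.5  2.1 -0.3] 0.7046570763980962
[[ -11.5  996.    88.7]
 [ 875.8  -32.8  481.6]
 [ 482.5   83.3 -871.9]]
[-0.73, 0.03, -0.4, 0]
[-0.4, -0.07, 0.73, 0]
```

>>> {"name": "drive_tool", "arguments": {
  "deltas": [-0.66, 0.1, -0.36, -0.3, -0.7, 0.1, -0.38, 0, -0.6, 0.1, -0.33, 0, -0.25, 0, 0.4, 0, -0.4, -0.07, 0.73, 0, -0.4, -0.07, 0.73, 0, -0.2, 0, 0.35, 0, 0, 0, 0, 0]
}}

```text
t: 21.8
ee_pos: [501.1, -250.7, 198.8]
tool_rot: [-1.976, -2.003, -0.608]
wrist_force: [-1.0, -0.5, 0.2]
finger_gap: 0.701
```

```bash
python3 - <<'E'
from h2 import *
st();R=Ro.from_rotvec(observe()["tool_rot"]).as_matrix();print(R*1000)
plan([(0,-50,0,0)]);plan([(0,0,-50,0)]);plan([(10,0,0,0)])
E
python3 look.py 7
```

```text
21.8 [ 501.1 -250.7  198.8] yaw_y -0.81 F [-1.  -0.5  0.2] q [-0.8  0.1  1.3  0.5  1.9 -0.7] 0.7008639836001855
[[ -39.2  993.8  103.9]
 [ 883.8  -14.   467.6]
 [ 466.2  110.2 -877.8]]
[-0.74, 0.01, -0.39, 0]
[-0.39, -0.09, 0.73, 0]
[-0.01, 0.17, 0.02, 0]
21.8 [ 501.1 -250.7  198.8] yaw_y -0.81 F [-1.  -0.5  0.2] q [-0.8  0.1  1.3  0.5  1.9 -0.7] 0.7008639836001855
[-1975.9 -2002.6  -608. ]
```

View pics/s7.png

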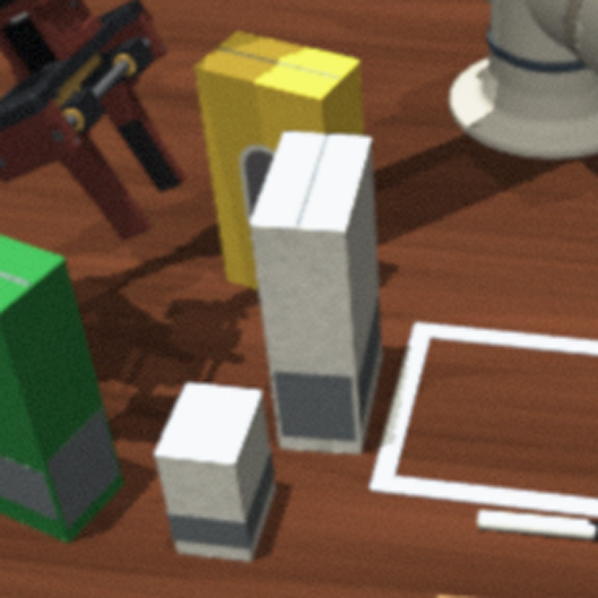

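View pics/t7.png

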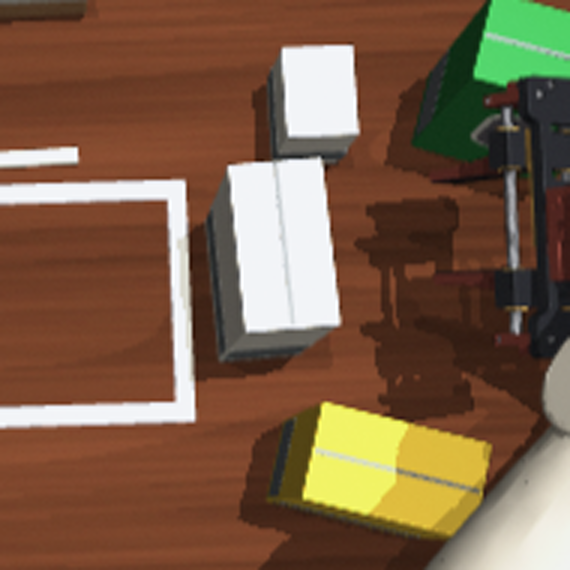

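>>> {"name": "drive_tool", "arguments": {
  "deltas": [-0.1, -0.08, 0.4, 0, -0.26, -0.1, 0.71, 0, -0.26, -0.1, 0.71, 0, -0.26, -0.1, 0.71, 0, -0.1, -0.03, 0.2, 0, 0, 0, 0, 0, 0, 0, 0, 0, 0, 0, 0, 0]
}}

```text
t: 22.9
ee_pos: [506.6, -234.9, 44.7]
tool_rot: [-1.992, -2.038, -0.619]
wrist_force: [-0.2, 0.5, -0.7]
finger_gap: 0.701
```

```bash
python3 - <<'E'
from h2 import *
R=Ro.from_rotvec(observe()["tool_rot"]).as_matrix();print(R*1000)
plan([(0,50,0,0)]);plan([(0,0,-10,0)]);plan([(10,0,0,0)])
E
python3 look.py 8
```

```text
[[ -53.4  990.   130.5]
 [ 895.4  -10.4  445.2]
 [ 442.1  140.7 -885.9]]
[0.75, -0.01, 0.37, 0]
[-0.07, -0.02, 0.15, 0]
[-0.01, 0.17, 0.02, 0]
22.9 [ 506.6 -234.9   44.7] yaw_y -0.6 F [-0.2  0.5 -0.7] q [-0.8  0.2  1.6  0.4  1.6 -0.8] 0.7009412217511625
[-1992.4 -2038.4  -619.1]
```

View pics/s8.png

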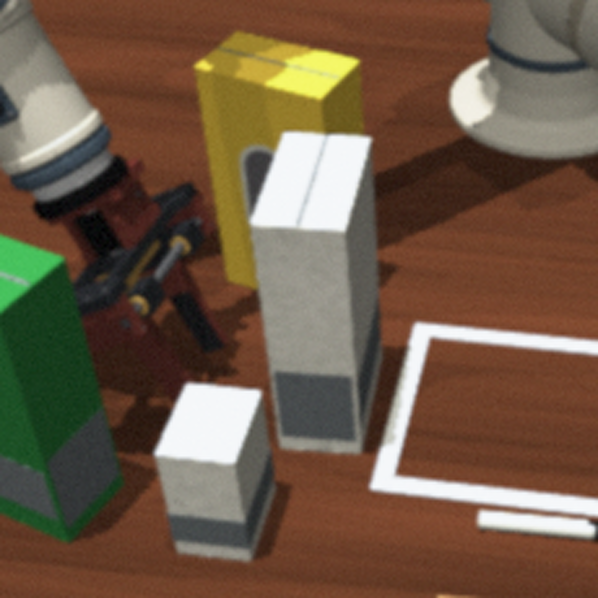

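View pics/t8.png

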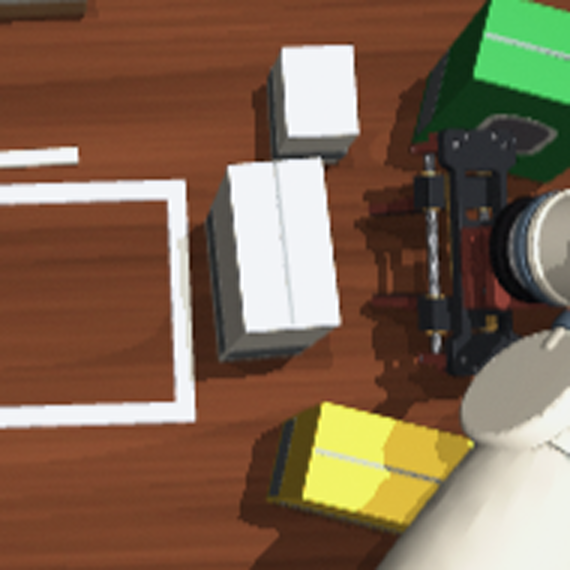

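>>> {"name": "drive_tool", "arguments": {
  "deltas": [0, -0.12, 0, 0, -0.06, -0.12, 0.12, 0, -0.06, -0.05, 0.12, 0, 0.2, 0, 0.1, 0, 0.25, 0, 0.12, 0, 0.1, 0, 0.05, 0, 0, 0, 0, 0, 0, 0, 0, 0]
}}

```text
t: 24.0
ee_pos: [490.8, -194.3, 25.3]
tool_rot: [-1.991, -2.039, -0.619]
wrist_force: [0.6, -0.3, 0.4]
finger_gap: 0.7
```

```bash
python3 - <<'E'
from h2 import *
R=Ro.from_rotvec(observe()["tool_rot"]).as_matrix();print(R*1000)
plan([(0,50,0,0)]);plan([(0,0,-10,0)]);plan([(10,0,0,0)])
E
python3 look.py 9
```

```text
[[ -54.4  990.   130. ]
 [ 895.2   -9.3  445.6]
 [ 442.4  140.6 -885.7]]
[0.75, -0.01, 0.37, 0]
[-0.07, -0.02, 0.15, 0]
[-0.01, 0.17, 0.02, 0]
24.0 [ 490.8 -194.3   25.3] yaw_y -0.54 F [ 0.6 -0.3  0.4] q [-0.7  0.1  1.7  0.4  1.6 -0.8] 0.6997177348979063
[-1990.9 -2039.1  -619.1]
```

View pics/s9.png

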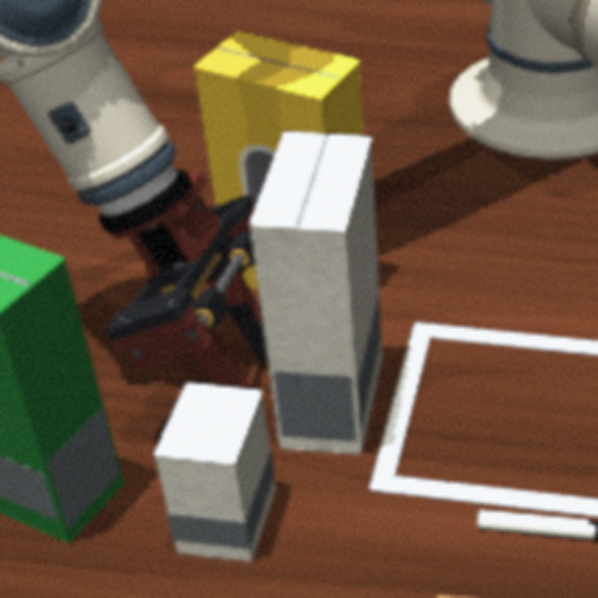

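View pics/t9.png

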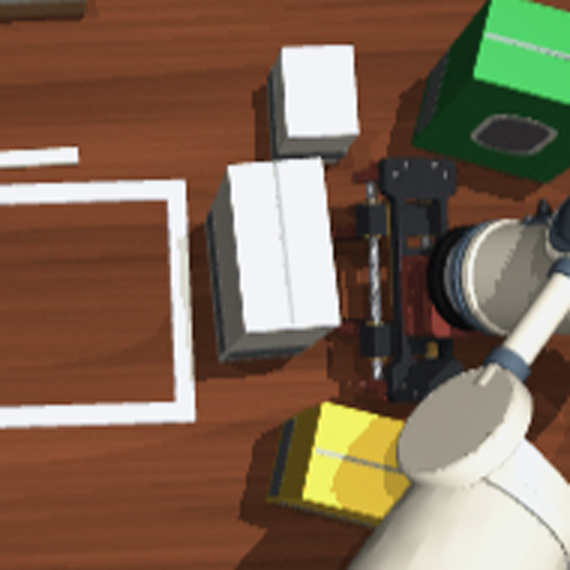

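>>> {"name": "drive_tool", "arguments": {
  "deltas": [0.08, 0.07, 0.03, 0, 0.09, 0, 0.04, 0, 0.09, 0, 0.04, 0, 0.09, 0, 0.04, 0, 0.09, 0, 0.04, 0, 0.09, 0, 0.04, 0, 0.05, 0, 0.02, 0, 0, 0, 0, 0]
}}

```text
t: 25.1
ee_pos: [495.1, -155.2, 27.7]
tool_rot: [-1.994, -2.039, -0.617]
wrist_force: [-0.3, -1.7, -1.0]
finger_gap: 0.703
```

```bash
python3 look.py 10
```

```text
25.1 [ 495.1 -155.2   27.7] yaw_y -0.62 F [-0.3 -1.7 -1. ] q [-0.7  0.   1.7  0.4  1.6 -0.7] 0.7028863616485395
[-1993.6 -2038.6  -617.4]
```

View pics/s10.png

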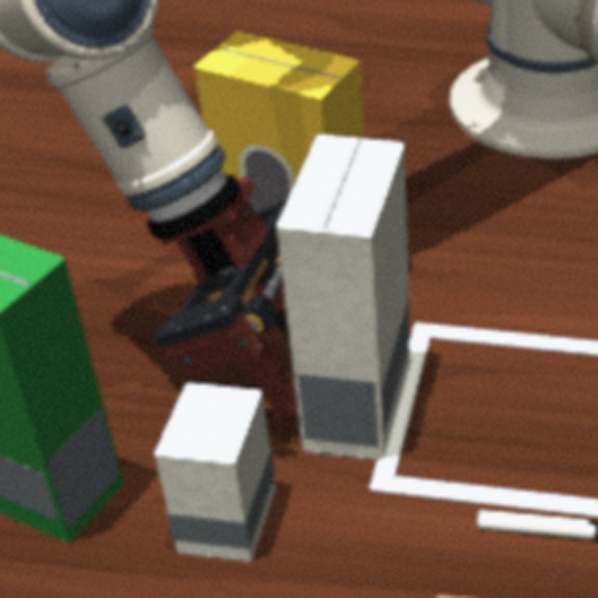

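View pics/t10.png

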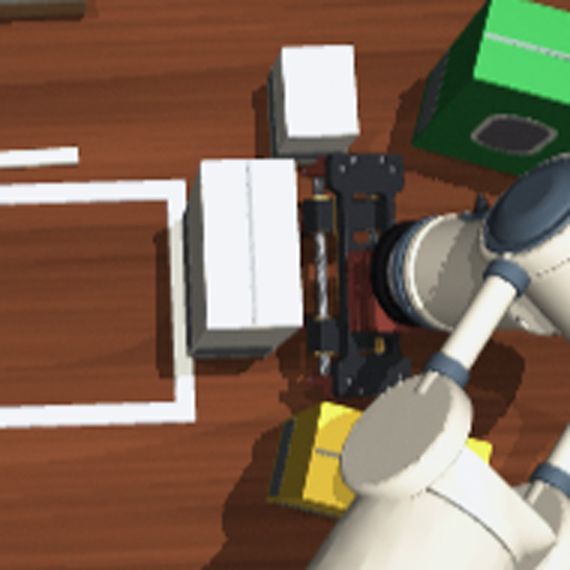

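```bash
python3 - <<'E'
from h2 import *
print(pz("top",(300+190/3-.33,180+357/3-.33),0), pz("scene",(130+383/2.6-.3,110+456/2.6-.3),0))
print([pz("top",(300+x/3-.33,180+y/3-.33),219) for x,y in[(199,160),(296,158),(302,326),(205,331)]])
E
```

```text
[437.6 -77.3   0. ] [548.  -75.6  -0. ]
[array([551.9, -75. , 219. ]), array([ 551. , -141.5,  219. ]), array([ 435.7, -138.5,  219. ]), array([434.5, -73.3, 219. ])]
```

>>> {"name": "drive_tool", "arguments": {
  "deltas": [0.07, 0, 0.035, 0, 0.08, 0, 0.045, 0, 0.08, 0, 0.045, 0, 0.08, 0, 0.045, 0, 0.06, 0, 0.03, 0, 0.02, 0, 0.01, 0, 0, 0, 0, 0, 0, 0, 0, 0]
}}

```text
t: 26.2
ee_pos: [496.2, -127.8, 27.6]
tool_rot: [-1.995, -2.04, -0.618]
wrist_force: [0.5, -2.1, 0.7]
finger_gap: 0.7
```

```bash
python3 look.py 11
```

```text
26.2 [ 496.2 -127.8   27.6] yaw_y -0.65 F [ 0.5 -2.1  0.7] q [-0.6 -0.   1.8  0.5  1.5 -0.7] 0.7002312477006647
[-1995.4 -2039.8  -618.2]
```

View pics/s11.png

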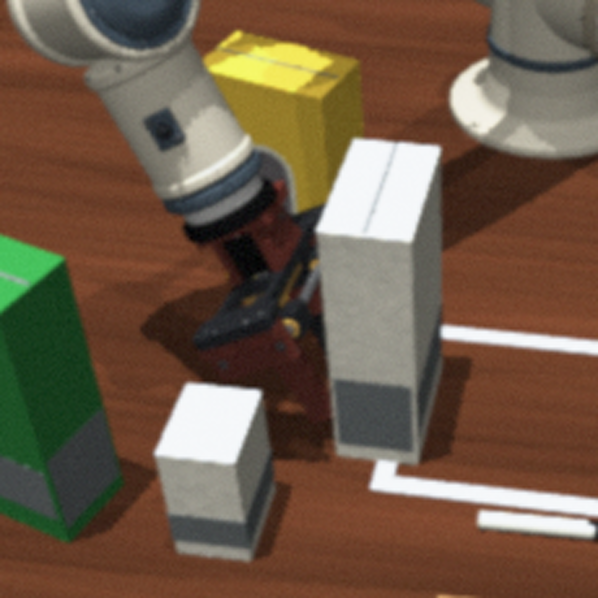

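View pics/t11.png

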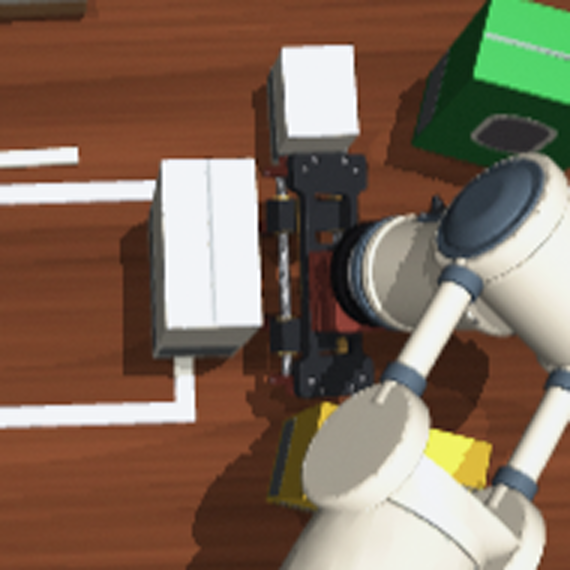

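```bash
python3 - <<'E'
from h2 import *
print(pz("top",(300+154/3-.33,180+357/3-.33),0), pz("scene",(130+417/2.6-.3,110+463/2.6-.3),0))
print([pz("top",(300+x/3-.33,180+y/3-.33),219) for x,y in[(162,159),(256,159),(262,325),(163,330)]])
plan([(0,-10,0,0)]);plan([(0,0,10,0)])
E
```

```text
[438.5 -48.5   0. ] [551.4 -48.1   0. ]
[array([553.4, -49.7, 219. ]), array([ 551.2, -114.1,  219. ]), array([ 437.3, -111.7,  219. ]), array([436.1, -45.2, 219. ])]
[-0.15, 0.0, -0.07, 0]
[0.07, 0.02, -0.15, 0]
```

>>> {"name": "drive_tool", "arguments": {
  "deltas": [-0.2, 0, -0.1, 0, -0.25, 0, -0.12, 0, 0.1, 0.03, -0.3, 0, 0.28, 0.08, -0.6, 0, 0.28, 0.08, -0.6, 0, 0.28, 0.08, -0.6, 0, 0.15, 0.04, -0.3, 0, 0, 0, 0, 0]
}}

```text
t: 27.3
ee_pos: [490.9, -166.7, 195.5]
tool_rot: [-1.996, -2.037, -0.62]
wrist_force: [-0.3, 0.8, 0.7]
finger_gap: 0.698
```

```bash
python3 look.py 12;python3 - <<'E'
from h2 import *
plan([(0,10,0,0)]);plan([(0,0,10,0)]);plan([(10,0,0,0)])
E
```

```text
27.3 [ 490.9 -166.7  195.5] yaw_y -0.74 F [-0.3  0.8  0.7] q [-0.7 -0.1  1.5  0.5  1.8 -0.6] 0.698004424260998
[-1995.5 -2036.9  -620.3]
[0.15, -0.0, 0.07, 0]
[0.07, 0.02, -0.15, 0]
[-0.01, 0.17, 0.02, 0]
```

View pics/s12.png

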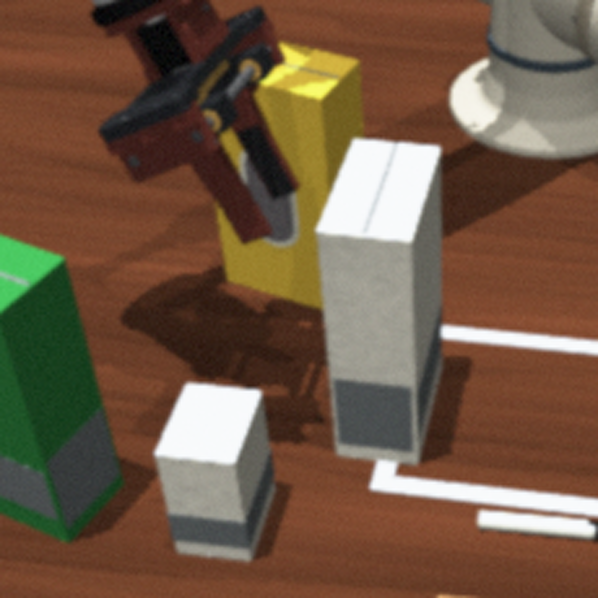

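View pics/t12.png

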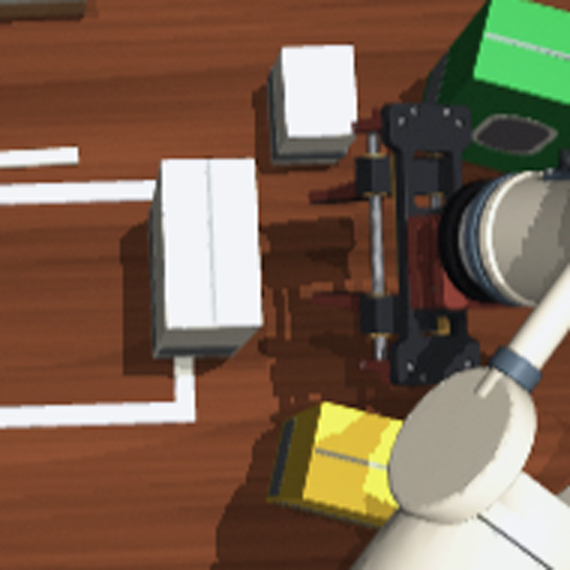

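>>> {"name": "drive_tool", "arguments": {
  "deltas": [0.15, 0, 0.08, 0, 0.15, 0, 0.08, 0, 0.15, 0, 0.08, 0, 0.12, 0, 0.065, 0, 0.1, 0, 0.055, 0, 0.1, 0, 0.055, 0, 0.1, 0, 0.055, 0, 0.06, 0, 0.03, 0]
}}

```text
t: 28.4
ee_pos: [490.2, -97.3, 186.9]
tool_rot: [-1.991, -2.027, -0.615]
wrist_force: [0.9, -0.7, 0.5]
finger_gap: 0.698
```

```bash
python3 look.py 13
```

```text
28.4 [490.2 -97.3 186.9] yaw_y -0.77 F [ 0.9 -0.7  0.5] q [-0.6 -0.1  1.6  0.5  1.8 -0.5] 0.6978226613322707
[-1990.6 -2027.4  -615.5]
```

View pics/s13.png

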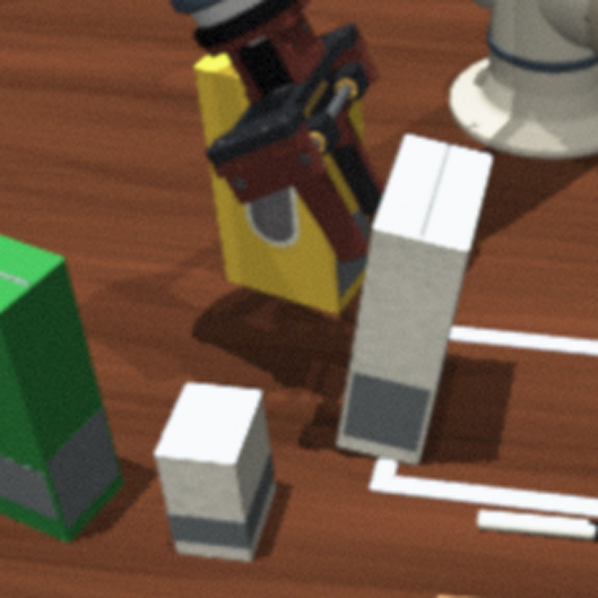

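>>> {"name": "drive_tool", "arguments": {
  "deltas": [0.12, 0, 0.05, 0, 0.14, 0, 0.06, 0, 0.14, 0, 0.06, 0, 0.12, 0, 0.05, 0, 0.08, 0, 0.03, 0, 0, 0, 0, 0, 0, 0, 0, 0, 0, 0, 0, 0]
}}

```text
t: 29.5
ee_pos: [490.2, -55.6, 189.8]
tool_rot: [-1.99, -2.027, -0.615]
wrist_force: [0.2, 0.1, -0.2]
finger_gap: 0.701
```

```bash
python3 look.py 14; python3 - <<'E'
from h import *
cv2.imwrite("pics/full14.png",read_camera("scene"));cv2.imwrite("pics/fullt14.png",read_camera("top"))
E
```

```text
29.5 [490.2 -55.6 189.8] yaw_y -0.75 F [ 0.2  0.1 -0.2] q [-0.5 -0.2  1.7  0.5  1.8 -0.4] 0.7005396238280531
[-1989.9 -2027.2  -615.4]
```

View pics/full14.png

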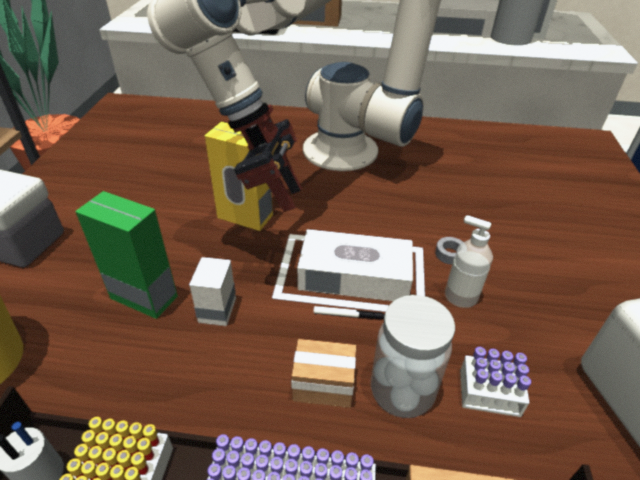

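View pics/fullt14.png

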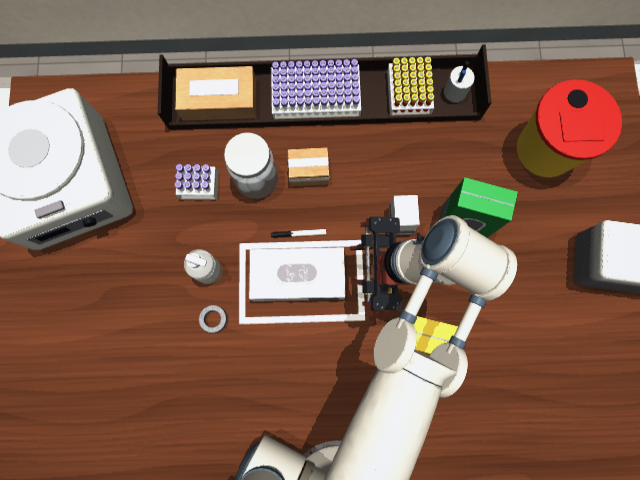

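```bash
python3 - <<'E'
from h import *
b=cv2.imread("pics/fullt14.png");cv2.imwrite("pics/f.png",cv2.resize(b[230:330,230:380],(750,500),interpolation=2))
E
```

```text
(no output)
```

View pics/f.png

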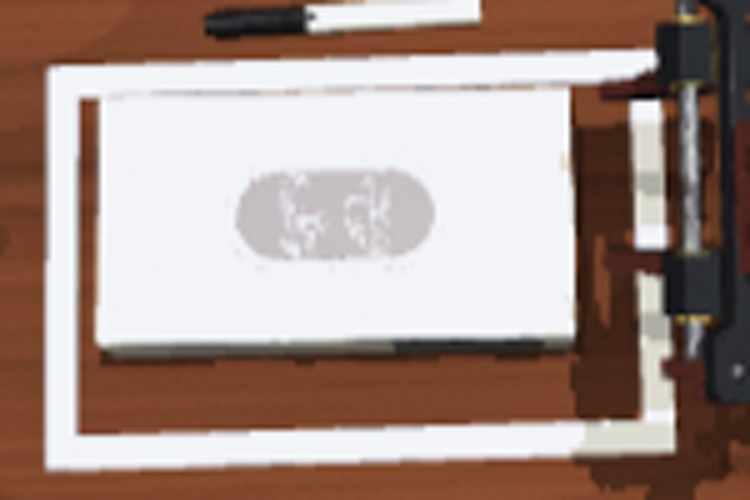

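>>> {"name": "drive_tool", "arguments": {
  "deltas": [0, 0, -0.3, 0, 0, 0, -0.3, 0, 0, 0, -0.2, 0, 0, 0, 0, 0, 0, 0, 0, 0, 0, 0, 0, 0, 0, 0, 0, 0, 0, 0, 0, 0]
}}

```text
t: 30.7
ee_pos: [483.9, -79.1, 235.4]
tool_rot: [-1.991, -2.027, -0.616]
wrist_force: [-0.2, 0.3, 0.5]
finger_gap: 0.7
```

```bash
python3 - <<'E'
from h import *
P=[pz("top",(230+x/5-.4,230+y/5-.4),65) for x,y in[(102,95),(568,86),(574,338),(97,345)]]
for p in P: print(p,"bay x,y",p[1]-70.5,485.5-p[0])
print(pz("top",(230+102/5-.4,230+361/5-.4),0)); st()
a=read_camera("scene");b=read_camera("top");t=cv2.imread("pics/top0.png");s=cv2.imread("pics/scene0.png")
cv2.imwrite("pics/end.png",a)
d=cv2.absdiff(a,s).max(2);cv2.imwrite("pics/diff.png",(d>40).astype(np.uint8)*255)
E
```

```text
[556.6 184.6  65. ] bay x,y 114.08298665646981 -71.09613164707832
[553.5 -32.5  65. ] bay x,y -103.02556546626695 -68.01553402172806
[436.4 -30.6  65. ] bay x,y -101.06805381012819 49.13036343403712
[440.5 187.4  65. ] bay x,y 116.91514313881842 45.03795408337578
[439.1 194.    0. ]
30.7 [483.9 -79.1 235.4] yaw_y -0.78 F [-0.2  0.3  0.5] q [-0.6 -0.2  1.6  0.5  1.9 -0.4] 0.7000328017010528
```

View pics/diff.png

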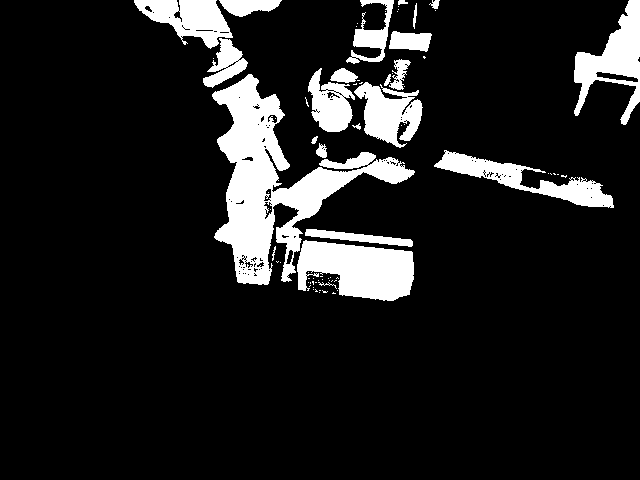

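View pics/end.png

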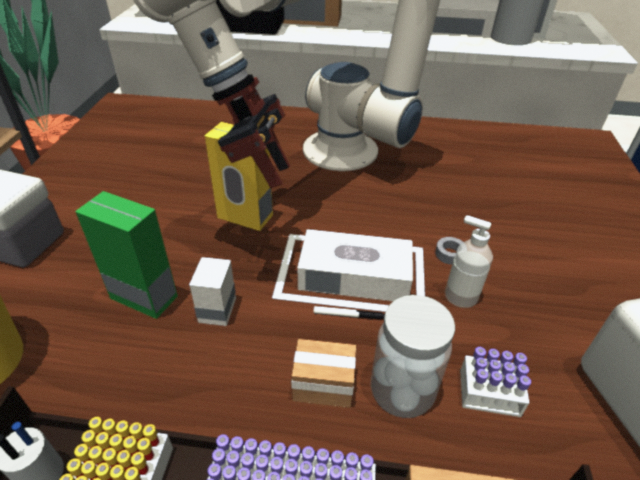

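The carton lies flat inside the tape with the opening up. Nothing else on the counter has moved and the robot is clear, so I'm handing in.

```bash
python3 -c "
from plant import *
print(sign_off())"
```

```text
the job is handed in; nothing more can be done
None
```

The carton lies flat inside the taped outline with the oval opening up, and I handed the job in at about 31 s of the 48 s allowed.

- **First push failed:** With the tool pointing straight down, the gripper's body touched the carton at about 100 mm height. The carton tipped roughly 12° instead of sliding, so I backed off and it settled upright again.
- **Tilting the tool:** The moves only allow turning about the tool's own axis. I drove the arm past its reach on the left side, which tilted the tool about 28°, so that the fingertips led the body. This used the arm's behaviour at its reach limit; the interface offers no command for tilt.
- **Slide and topple:** The fingertips pushed the carton low down (about 20 mm) until its foot edge was at about x = -119 mm in the bay frame. Pushed again at about 185 mm height, it fell by itself.

**Last checks:**
- **Position:** The carton's corners, measured from the top camera, are at x from -103 to +117 mm and y from -71 to +49 mm in the bay frame. The limits are ±150 and ±97.5 mm.
- **Surroundings:** A before-and-after comparison of the scene picture shows only the carton, the arm and shadows changed. The bystanders and the green and yellow look-alikes are where they were.
- **Contact:** The wrist force reads about zero, and the gripper is clear of everything.
- **Not measured:** I did not measure the carton's flatness separately; it is judged from the pictures. The hand-in reported no verdict.

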